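# Switch on the test station with the gooseneck rod over its guard

### The arm

A 6-joint arm with a two-finger parallel gripper is mounted at the origin on the work surface. World frame = base frame: x ahead of the robot, y to its left, z up, the work surface at z = 0. Lengths are in m, angles in degrees, forces in N, time in s.
With the tool pointing down it reaches from about 0.3 to 0.75 m from the base axis. Payload 8.5 kg.
Tool frame: the origin (TCP) lies at the very end of the fingers, on their centre line; the grasp point (between the pads) lies 19 mm behind it (hold_point_z is the distance from the TCP to the grasp point, in m); z points along the fingers, y is the direction in which the jaws open and shut (so a half turn about z gives the same grasp; the last joint's range is limited). The gripper opens to 85 mm and grips with 20 to 120 N. Pads are 22 mm wide; open, the fingers measure 114 mm over their backs; the gripper's body (76 mm by 85 mm) begins 54 mm behind the grasp point. The pads swing forward as they close: fully open they stand 13 mm farther back than shut.
Start: joints at [60.831, 21.807, 74.336, -0, 83.858, -12.336], TCP at [0.159, 0.526, 0.231] pointing down, gripper open.
Joint ranges: [-178.18, 178.18], [-50.72, 133.34], [12.68, 142.11], [-81.47, 261.47], [9.98, 163.14], [-165.26, 165.26]. Speed limits (degrees/s): [136.94, 136.94, 180, 180, 180, 180].

### API

Orientations are given as a 3x3 rotation matrix whose columns are the frame's x, y, z axes.
In Python, from rig import observe, get_image, close_job, hold_point_z gives the robot as it stands. The module is installed in compiled form; this text tells all that it offers.
- The arm moves only by the tool jog_arm, never from a script. Its arguments are lists of equal length, an entry for each row: "travel": the shift along the world's x, y, z in m, a list of three; "dr": the turn, a rotation vector about the world's x, y, z in rad, a list of three. In form: {"travel": [[x, y, z], ...], "dr": [[rx, ry, rz], ...]}. A call has 1 to 20 rows; each row shifts and turns the commanded pose from where the row before left it; what a row does not reach is not made up. A row lasts 1/12 s, in which the tool goes at most 41.7 mm and 7.16 degrees, less where a joint would pass 70% of its speed; a pose out of reach is approached as far as the arm can. A call with a gripper value outside its range is refused whole. "jaw" is the finger opening in m, from 0 to 0.0854, set as the call begins (left out, the last holds). The fingers move at their own pace and stop on an object; "newtons" is the grip in N (left out, the last holds). Time passes only in rows, so rows that do not move let the fingers close. It gives the time, the measured TCP pose, the force and the opening at its end, in the units of the state.
- observe(): the state, without advancing time (a new reading comes with each control period).
- get_image(name): name is "side" or "top" or "wrist"; returns a dict with "color" (480x640x3 uint8, red, green, blue), "fovy" (degrees; the focal length in pixels is half the picture's height over the tangent of half this angle, whatever the lens; pixels are square), "cx", "cy" (the principal point, pixels), "R" (3x3) and "t" (3): a world point X has camera coordinates R X + t. Camera axes: x right, y down, z forward; pixel columns grow to the right and rows downward; lengths in m; the calibration is good to about 2 mm. The wrist camera is an equidistant fisheye: a pixel r from the principal point sees the ray r / f radians off the axis. A picture is of the moment at which its call begins. There is no depth.
- close_job(): hands the job in, once; it reports no verdict.
The state is a dict: "time_s": time; "q": joint angles; "qvel": joint speeds; "joint_efforts": joint torques, N m; "position": TCP position; "tool_rot": TCP orientation; "ft_force": force on the tool from outside, world axes, zero at the start; "wrist_torque": the same for the moment, N m; "grip_width": finger opening in m.
Only numpy, scipy, OpenCV 4.12 (cv2) and the standard library are available. Lean on these libraries where they do the work, as an engineer would, in place of code of your own. Each camera call takes 0.05 s, during which the arm holds its last target.

### The job

Take the gooseneck rod from its rest, reach over the station's guard with it, hook its tip behind the slide lever and draw the lever towards you fully home to its stop, which is set differently each time; then keep pulling it firmly against the stop with about 8 N for a second so that its contacts seat, never pressing the rod against the lever or any of the station with more than 15 N. Leave the lever home, never pushing it back, and put the rod back level in both notches of its rest as it was, bent end forward. Work the lever with the rod only: keep the gripper and arm off the station, and leave the things lying about where they are.

Things in the scene. Friction and masses are not known exactly. Their poses are not given: they have to be found in the camera images.
- station: Fixed test station: base 210 x 170 x 20 mm. Origin on bench, x points away from the operator, z up. Aluminium guard panel across its front: centred at x = -60 mm, 6 mm thick, 170 mm wide, top z = 115 mm; side cheeks at y = +-82 mm back to x = -9 mm. Behind it the slide lever on a track along y = 0 (track top z = 26 mm, x -48 to +37 mm). From x = 73 mm back: nest with white shell, top z = 68 mm.
- slide: Slide lever behind the guard: upright black paddle 30 mm wide (y), 8 mm thick (x), z 31 to 76 mm, on a carriage, flush behind, 16 mm longer in front. Origin under the paddle at bench height, axes as the station's. Slides along station x only, starts at x = -6 to +16 mm (off), travels 25 to 35 mm towards the guard to a rigid home stop set anew each time, anywhere in x = -31 to -19 mm. Drags with about 2.5 N, stays where left.
- paddle (a point): Centre of the slide lever's paddle, 55 mm above the bench.
- rod: Loose gooseneck rod, about 0.2 kg. Origin: middle of its straight handle's underside; x to the bent end, z up. Handle 16 mm wide (y), z 0 to 22 mm, x -85 to +65 mm; grip it across y from above at x about 0 (mass centre about x = +22 mm). Then 8 mm round steel: up at x = 75 mm to z = 95 mm, forward to x = 200 mm, down to the tip at z = -12 mm (centre lines).
- rod_tip (a point): Lower end of the rod's down-turned leg (rod x = 200 mm, z = -12 mm).
- rest: Fixed grey rest for the rod, left or right of the station. Base 130 x 90 x 10 mm, origin on the bench under its centre. Two upright forks, 8 mm thick, at x = +-45 mm, notch 24 mm wide, floor z = 50 mm, prongs to z = 68 mm. The handle lies level in both notches along the rest's x, bent end to +x, rod origin over the rest's origin at z = 50 mm; fingers fit between the forks.
- shell_a: Bystander: white plastic shell, a cup 68 mm across, 38 mm high, in the tray. Origin under its centre.
- shell_b: Bystander: same shell, in the tray.
- shell_c: Bystander: same shell, on the bench beside the station.
- shell_d: Bystander: same shell, on the bench on the other side of the station.
- tape: Bystander: roll of white tape lying flat, 100 mm across, 24 mm high.
- driver: Bystander: screwdriver lying on the bench before the station, under 35 mm high. Origin under its middle.
- jar: Bystander: small white tin, 44 mm across, 30 mm high.
- tray: Fixed shallow grey tray 160 x 110 x 30 mm with two shells; stands on the other side from the rest. Origin under its centre.

How it is judged:
By the outcome, as a careful person would: the job done as asked, in the order asked, and still so for the second after the job is handed in, with the robot touching nothing.
It also fails if it takes over 72 s, if anything falls off the work surface, if the arm or the gripper's body presses on something with over 40 N, if the wrist force passes 120 N, or if a joint passes its speed limit or range.

## Working session

There is one attempt and no reset: what is moved stays moved. The work goes in short steps, Python scripts to look and compute and a tool call to move; the robot and the scene stay as the last step left them, time stands still between calls to the robot, and variables do not carry over. Pictures are saved under pics/ and viewed, and the job is handed in when it is done.

Besides the shell and the picture viewer there is one more tool, called after ">>>" by a JSON object that holds its "fn" and its "kwargs", one argument or row to a line. jog_arm: Moves the arm, as the interface text tells. Its arguments: {"type":"object","properties":{"travel":{"type":"array"},"dr":{"type":"array"},"jaw":{"type":"number"},"newtons":{"type":"number"}},"required":["travel","dr"]}

```bash
mkdir -p pics; cat > h.py <<'E'
import numpy as np, cv2
from rig import observe, get_image, close_job, hold_point_z
def snap(name,fn):
    im=get_image(name); cv2.imwrite('pics/'+fn,im['color'][:,:,::-1])
    import pickle; pickle.dump(im,open('pics/'+fn+'.pkl','wb')); return im
def load(fn):
    import pickle; return pickle.load(open('pics/'+fn+'.pkl','rb'))
def proj(im,X):
    R=np.array(im['R']);t=np.array(im['t']);f=240/np.tan(np.radians(im['fovy'])/2)
    c=R@np.array(X)+t; return np.array([im['cx']+f*c[0]/c[2],im['cy']+f*c[1]/c[2]])
def unproj(im,u,v,z):
    R=np.array(im['R']);t=np.array(im['t']);f=240/np.tan(np.radians(im['fovy'])/2)
    d=R.T@np.array([(u-im['cx'])/f,(v-im['cy'])/f,1]);o=-R.T@t
    return o+d*(z-o[2])/d[2]
E
python3 - <<'E'
from h import *
for n in ('top','side','wrist'):
    im=snap(n,n+'0.png'); print(n,im['fovy'],im['cx'],im['cy'],-np.array(im['R']).T@im['t']); print(np.round(im['R'],3))
s=observe();print(s); print(hold_point_z)
E
```

```text
top 45.160248063632054 315.2636080677704 230.2575306090023 [0.47865924 0.01001592 1.2393133 ]
[[ 0.009 -1.     0.011]
 [-0.997 -0.01  -0.078]
 [ 0.078 -0.01  -0.997]]
side 56.52181744072992 317.81944132684777 239.95885884553957 [ 0.21029895 -0.42927701  0.77536451]
[[ 0.734 -0.679 -0.008]
 [-0.534 -0.569 -0.625]
 [ 0.42   0.464 -0.78 ]]
wrist 65.70646984690485 313.4083701108461 239.17939985839502 [0.09540869 0.54565939 0.37424471]
[[ 0.289  0.957 -0.002]
 [ 0.923 -0.278  0.267]
 [ 0.255 -0.079 -0.964]]
{'time_s': 0.15, 'q': array([ 6.08303324e+01,  2.18335659e+01,  7.43707464e+01,  5.44365659e-04,
        8.38582862e+01, -1.23368232e+01]), 'qvel': array([ 0.01249155, -0.01985179, -0.11349652,  0.02252131,  0.00543381,
        0.06457664]), 'joint_efforts': array([ 2.38681809e-03, -4.48629856e+01, -2.31341958e+01, -2.59259577e-04,
        3.80462006e-03, -1.46388084e-05]), 'position': array([0.15917361, 0.52624336, 0.23086382]), 'tool_rot': array([[-9.57153293e-01,  2.89581216e-01, -5.40753980e-04],
       [ 2.89581619e-01,  9.57152853e-01, -9.49387873e-04],
       [ 2.42659320e-04, -1.06530214e-03, -9.99999403e-01]]), 'ft_force': array([ 0.13871058,  0.35368786, -0.63271403]), 'wrist_torque': array([ 0.04940055, -0.00286027,  0.00739912]), 'grip_width': 0.08525435529282914}
0.0187
```

```bash
ls .
```

```text
h.py
pics
```

View pics/top0.png

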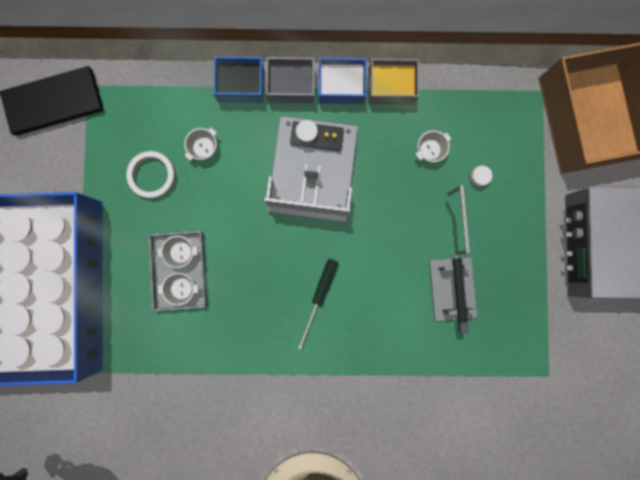

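View pics/side0.png

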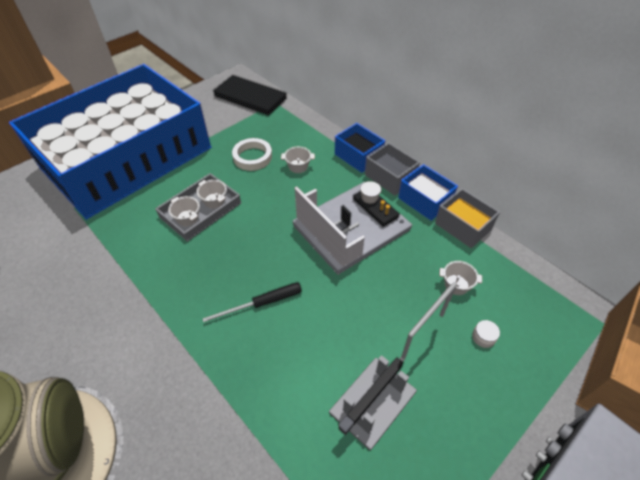

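View pics/wrist0.png

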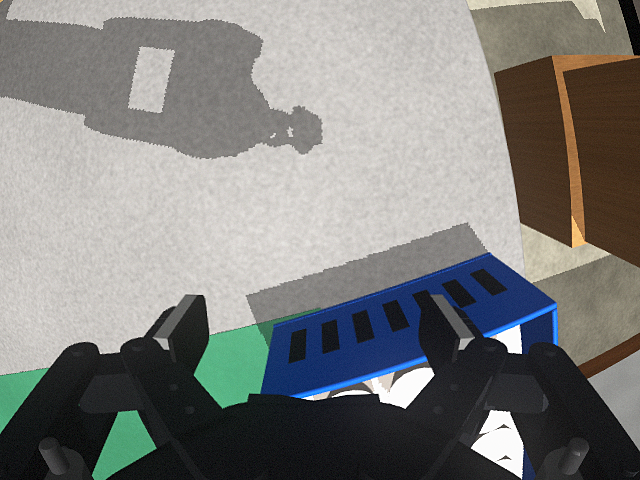

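The top view shows the station around (313,168), turned a little. The rest and rod are on the right at (455,290) with the bent end ahead, and the tray is on the left at (178,272). I'll zoom in to measure.

```bash
python3 - <<'E'
from h import *
def crop(fn,x0,y0,x1,y1,k,out):
    im=cv2.imread('pics/'+fn)[y0:y1,x0:x1]
    im=cv2.resize(im,None,fx=k,fy=k,interpolation=cv2.INTER_CUBIC)
    for i in range(x0,x1):
        if i%10==0: cv2.putText(im,str(i),((i-x0)*k,8),0,0.3,(0,0,255),1); cv2.line(im,((i-x0)*k,10),((i-x0)*k,14),(0,0,255),1)
    for i in range(y0,y1):
        if i%10==0: cv2.putText(im,str(i),(0,(i-y0)*k+3),0,0.3,(0,0,255),1)
    cv2.imwrite('pics/'+out,im)
crop('top0.png',260,110,370,225,5,'c1.png')
crop('top0.png',415,180,500,340,3,'c2a.png')
crop('top0.png',420,180,490,260,7,'c2.png')
crop('top0.png',420,250,490,335,7,'c3.png')
crop('side0.png',280,170,420,280,5,'c4.png')
E
```

```text
(no output)
```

View pics/c1.png

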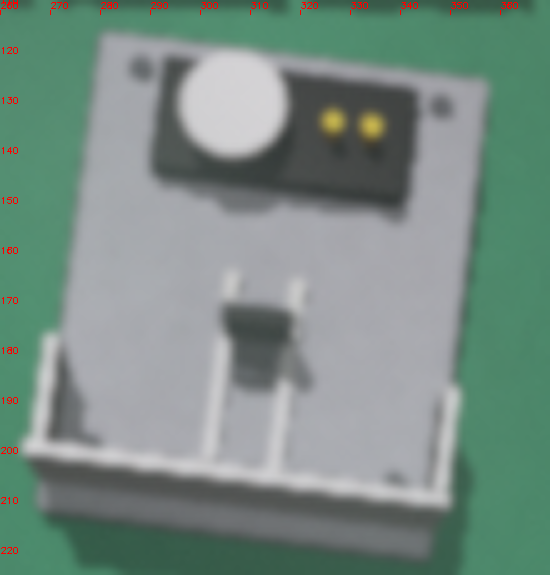

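View pics/c2.png

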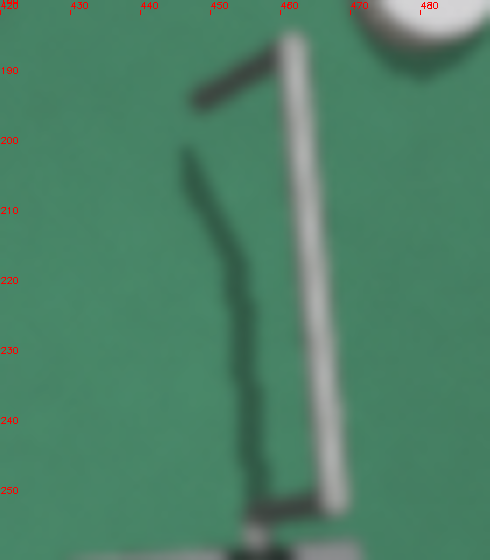

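View pics/c3.png

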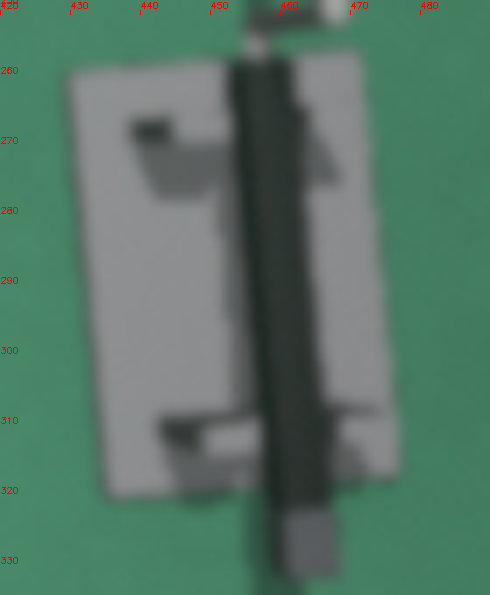

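View pics/c4.png

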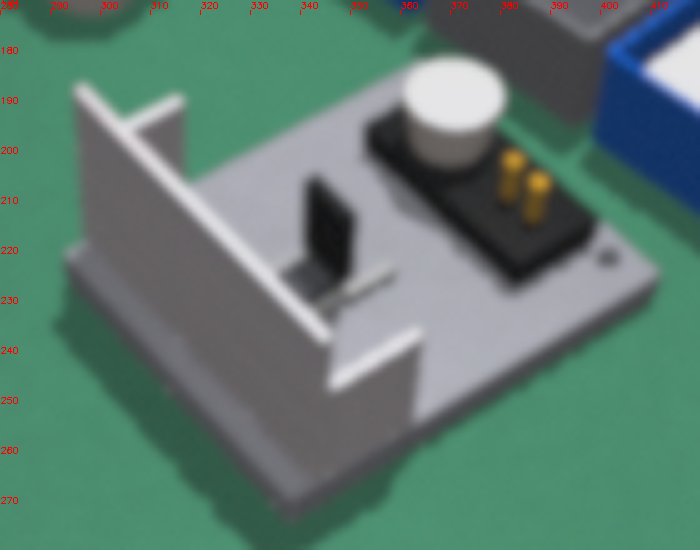

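```bash
cat >> h.py <<'E'
def T(p,X):
    c,s=np.cos(p[2]),np.sin(p[2]);X=np.asarray(X,float)
    return np.array([p[0]+c*X[0]-s*X[1],p[1]+s*X[0]+c*X[1],X[2]])
def fit(obs,p0):
    from scipy.optimize import least_squares
    f=lambda p:np.concatenate([proj(im,T(p,X))-uv for im,X,uv in obs])
    r=least_squares(f,p0,loss='soft_l1'); return r.x,f(r.x).reshape(-1,2)
E
python3 - <<'E'
from h import *
t=load('top0.png');s=load('side0.png')
c1=lambda x,y:np.array([260+x/5-.4,110+y/5-.4]); c4=lambda x,y:np.array([280+x/5-.4,170+y/5-.4])
c3=lambda x,y:np.array([420+x/7-.43,250+y/7-.43]);c2=lambda x,y:np.array([420+x/7-.43,180+y/7-.43])
O=[(t,(.105,.085,.02),c1(100,33)),(t,(.105,-.085,.02),c1(489,82)),(t,(-.105,.085,.02),c1(38,490)),
(t,(-.105,-.085,.02),c1(432,540)),(t,(-.063,.085,.115),c1(24,450)),(t,(-.063,-.085,.115),c1(450,507)),
(s,(.105,-.085,.02),c4(658,272)),(s,(-.105,-.085,.02),c4(293,503)),(s,(-.105,.085,.02),c4(67,253)),(s,(-.063,.085,.115),c4(77,88)),(s,(-.063,-.085,.115),c4(325,341))]
for sel in (O,O[:6],O[6:]):
    p,r=fit(sel,[.65,0,0]);print(p[:2],np.degrees(p[2]));
    print(np.round(r,1).tolist())
O=[(t,(.065,.045,.01),c3(70,72)),(t,(.065,-.045,.01),c3(360,52)),(t,(-.065,-.045,.01),c3(398,475)),(t,(-.065,.045,.01),c3(107,497)),
(t,(.204,0,.145),c2(291,32)),(t,(.2,0,.038),c2(197,103)),(t,(.071,0,.145),c2(335,512))]
for sel in (O,O[:4],O[4:]):
    p,r=fit(sel,[.4,-.3,0]);print(p[:2],np.degrees(p[2]));
    print(np.round(r,1).tolist())
E
```

```text
[0.70417695 0.00577222] -6.561044056528069
[[-0.8, 0.6], [-0.2, 0.6], [-1.1, 5.5], [-0.4, 5.5], [0.9, -12.8], [1.6, -13.4], [0.4, 0.5], [-1.3, 0.5], [-2.4, 0.5], [9.5, -5.0], [10.8, -6.0]]
[0.70532445 0.00565927] -6.796572339702987
[[-0.5, -0.1], [0.1, 0.3], [-1.2, 4.8], [-0.6, 5.1], [0.9, -13.5], [1.5, -13.9]]
[0.70177394 0.00587517] -5.70347680516239
[[-0.4, 0.3], [-1.2, 1.4], [-3.4, 1.7], [8.4, -4.0], [10.7, -5.4]]
[ 0.45323683 -0.29639045] 4.579290959723605
[[-0.3, -0.2], [0.2, -0.3], [0.4, 0.6], [-0.3, 0.5], [-0.1, -0.3], [0.1, -0.5], [-0.1, 0.2]]
[ 0.45357532 -0.29633032] 4.573430002470944
[[-0.3, -0.3], [0.2, -0.4], [0.4, 0.4], [-0.3, 0.3]]
[ 0.45288167 -0.29675069] 4.6906153598415115
[[-0.1, -0.1], [0.1, -0.3], [0.0, 0.4]]
```

```bash
cat > st.py <<'E'
from h import *
from scipy.optimize import least_squares
t=load('top0.png');s=load('side0.png')
c1=lambda x,y:np.array([260+x/5-.4,110+y/5-.4]); c4=lambda x,y:np.array([280+x/5-.4,170+y/5-.4])
O=[(t,(.105,.085,.02),c1(100,33),1),(t,(.105,-.085,.02),c1(489,82),1),(t,(-.105,.085,.0),c1(38,512),1),
(t,(-.105,-.085,.0),c1(432,560),1),(t,(-.063,.085,.115),c1(24,450),0),(t,(-.063,-.085,.115),c1(450,507),0),
(s,(.105,-.085,.02),c4(658,272),1),(s,(-.105,-.085,.02),c4(293,503),1),(s,(-.105,.085,.02),c4(67,253),1),(s,(-.063,.085,.115),c4(77,88),0),(s,(-.063,-.085,.115),c4(325,341),0)]
f=lambda p:np.concatenate([proj(im,T(p,np.array(X)+[p[3]*b,0,0]))-uv for im,X,uv,b in O])
r=least_squares(f,[.65,0,0,.03],loss='soft_l1');p=r.x;print(p,np.degrees(p[2]));print(np.round(f(p).reshape(-1,2),1).tolist())
# paddle: top back edge corners
cs=[c1(225,307),c1(293,314)]
ci=np.linalg.inv(np.array([[np.cos(p[2]),-np.sin(p[2])],[np.sin(p[2]),np.cos(p[2])]]))
for uv in cs: print('top',ci@(unproj(t,*uv,.076)[:2]-p[:2]))
for uv in [c4(308,175),c4(353,210)]: print('side',ci@(unproj(s,*uv,.076)[:2]-p[:2]))
for uv in [c1(40,455),c1(448,497)]: print('guard',ci@(unproj(t,*uv,.115)[:2]-p[:2]))
for uv in [c1(232,270),c1(297,280),c1(207,460),c1(275,472)]: print('track',ci@(unproj(t,*uv,.026)[:2]-p[:2]))
def wire(im,fn,sx,out,win,k):
    a=cv2.imread('pics/'+fn);x0,y0,x1,y1=win
    a=cv2.resize(a[y0:y1,x0:x1],None,fx=k,fy=k,interpolation=cv2.INTER_CUBIC)
    def box(lo,hi,col):
        P=[(x,y,z) for x in(lo[0],hi[0]) for y in(lo[1],hi[1]) for z in(lo[2],hi[2])]
        for i in range(8):
            for j in range(i):
                if sum(np.array(P[i])!=np.array(P[j]))==1:
                    q=[tuple(((proj(im,T(p,X))-[x0,y0]+.5)*k).astype(int)) for X in(P[i],P[j])]
                    cv2.line(a,tuple(map(int,q[0])),tuple(map(int,q[1])),col,1)
    b=p[3]
    box((-.105+b,-.085,0),(.105+b,.085,.02),(0,0,255));box((-.063,-.085,.02),(-.057,.085,.115),(255,0,0))
    box((sx-.004,-.015,.031),(sx+.004,.015,.076),(0,255,255)); box((-.048,-.015,.02),(.037,.015,.026),(255,0,255))
    cv2.imwrite('pics/'+out,a)
import sys
sx=float(sys.argv[1])
wire(t,'top0.png',sx,'w1.png',(260,110,370,225),6);wire(s,'side0.png',sx,'w2.png',(280,170,420,280),5)
E
python3 st.py 0.0
```

```text
[ 0.67852663  0.00811648 -0.11699055  0.02896745] -6.703064850989092
[[-0.1, -0.9], [0.4, -0.7], [0.0, 0.6], [-0.6, 1.0], [-0.5, 0.1], [0.3, -0.4], [1.6, 0.1], [-0.0, -0.1], [-1.1, -0.1], [-0.3, 0.2], [0.3, 0.4]]
top [0.01060704 0.01422289]
top [ 0.01128686 -0.01363099]
side [0.00854606 0.01629838]
side [ 0.01137798 -0.01098483]
guard [-0.06387501  0.07748749]
guard [-0.05997774 -0.08329744]
track [0.0357767  0.01482777]
track [ 0.0350425  -0.01314903]
track [-0.04632715  0.01497838]
track [-0.04773939 -0.01421803]
```

```bash
python3 st.py 0.007 >/dev/null; python3 -c "
import cv2,numpy as np
a=cv2.imread('pics/w1.png');b=cv2.imread('pics/w2.png');b=cv2.resize(b,None,fx=.8,fy=.8);a=cv2.resize(a,None,fx=.36,fy=.36) if 0 else a[150:690]
cv2.imwrite('pics/w1c.png',a);"
```

```text
(no output)
```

View pics/w1c.png

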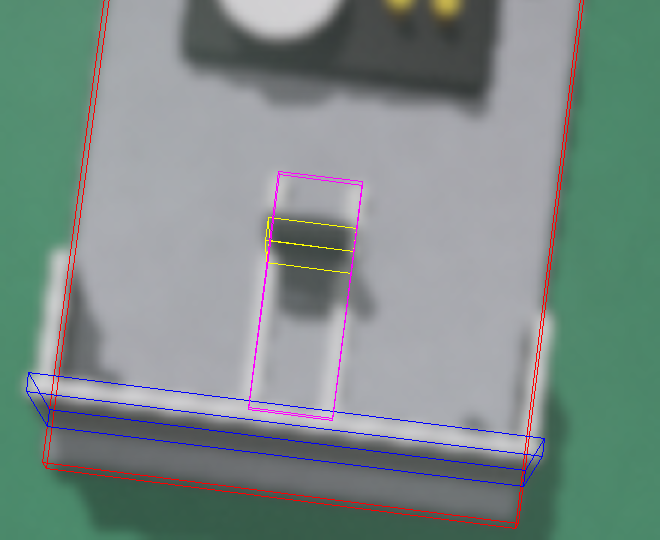

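View pics/w2.png

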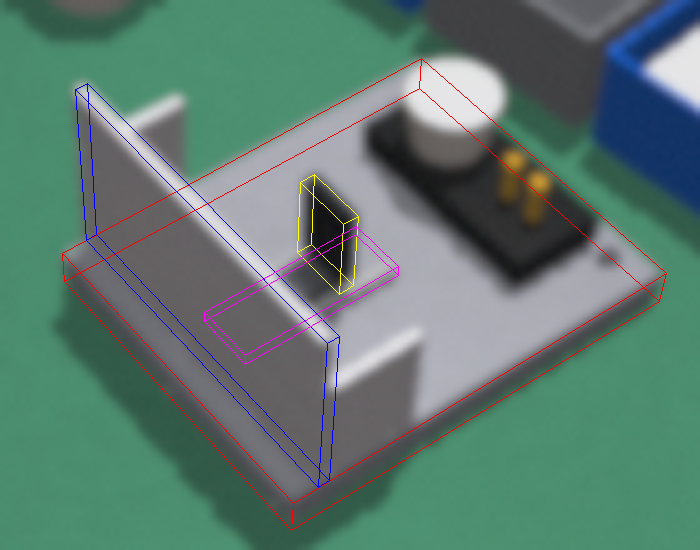

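The station is at about (0.6785, 0.008) with yaw −6.7°, the slide is at x ≈ +7 mm, and the rest is at (0.4532, −0.2964) with yaw +4.6°. The overlays agree with these to within 1–2 mm. Next I move above the rod.

>>> {"fn": "jog_arm", "kwargs": {
  "travel": [
    [0.018, -0.0254, 0],
    [0.018, -0.0254, 0],
    [0.018, -0.0254, 0],
    [0.018, -0.0254, 0],
    [0.018, -0.0254, 0],
    [0.018, -0.0254, 0],
    [0.018, -0.0254, 0],
    [0.018, -0.0254, 0],
    [0.018, -0.0254, 0],
    [0.018, -0.0254, 0],
    [0.018, -0.0254, 0],
    [0.018, -0.0254, 0],
    [0.018, -0.0254, 0],
    [0.018, -0.0254, 0],
    [0.018, -0.0254, 0],
    [0.018, -0.0254, 0]
  ],
  "dr": [
    [0, 0, 0.0125],
    [0, 0, 0.0125],
    [0, 0, 0.0125],
    [0, 0, 0.0125],
    [0, 0, 0.0125],
    [0, 0, 0.0125],
    [0, 0, 0.0125],
    [0, 0, 0.0125],
    [0, 0, 0.0125],
    [0, 0, 0.0125],
    [0, 0, 0.0125],
    [0, 0, 0.0125],
    [0, 0, 0.0125],
    [0, 0, 0.0125],
    [0, 0, 0.0125],
    [0, 0, 0.0125]
  ],
  "jaw": 0.0854
}}

```text
time_s: 1.48
position: [0.4478, 0.1186, 0.2313]
tool_rot: [[-0.996, 0.093, -0.0], [0.093, 0.996, 0.0], [0.0, 0.0, -1.0]]
ft_force: [0.4, 0.7, 0.3]
grip_width: 0.0854
```

>>> {"fn": "jog_arm", "kwargs": {
  "travel": [
    [0, -0.0295, 0],
    [0, -0.0295, 0],
    [0, -0.0295, 0],
    [0, -0.0295, 0],
    [0, -0.0295, 0],
    [0, -0.0295, 0],
    [0, -0.0295, 0],
    [0, -0.0295, 0],
    [0, -0.0295, 0],
    [0, -0.0295, 0],
    [0, -0.0295, 0],
    [0, -0.0295, 0],
    [0, -0.0295, 0],
    [0, -0.0295, 0],
    [0, 0, 0],
    [0, 0, 0]
  ],
  "dr": [
    [0, 0, 0.0125],
    [0, 0, 0.0125],
    [0, 0, 0.0125],
    [0, 0, 0.0125],
    [0, 0, 0.0125],
    [0, 0, 0.0125],
    [0, 0, 0.0125],
    [0, 0, 0.0125],
    [0, 0, 0.0125],
    [0, 0, 0.0125],
    [0, 0, 0.0125],
    [0, 0, 0.0125],
    [0, 0, 0.0125],
    [0, 0, 0.0125],
    [0, 0, 0],
    [0, 0, 0]
  ]
}}

```text
time_s: 2.82
position: [0.4469, -0.2938, 0.2306]
tool_rot: [[-0.997, -0.079, -0.001], [-0.079, 0.997, 0.001], [0.001, 0.001, -1.0]]
ft_force: [0.1, 1.0, 0.1]
grip_width: 0.0854
```

```bash
python3 - <<'E'
from h import *
snap('wrist','wr1.png')
s=observe();print(s['time_s'],s['position'],np.round(s['tool_rot'],4),s['q'],s['ft_force'])
E
```

```text
2.8667 [ 0.4470503  -0.29275422  0.23089638] [[-9.968e-01 -8.030e-02 -7.000e-04]
 [-8.030e-02  9.968e-01  1.000e-03]
 [ 6.000e-04  1.100e-03 -1.000e+00]] [-4.59274091e+01  2.02828426e+01  7.68052242e+01  1.26789916e-02
  8.29812090e+01 -1.40533313e+02] [-0.07892839  0.86774226  0.49614673]
```

View pics/wr1.png

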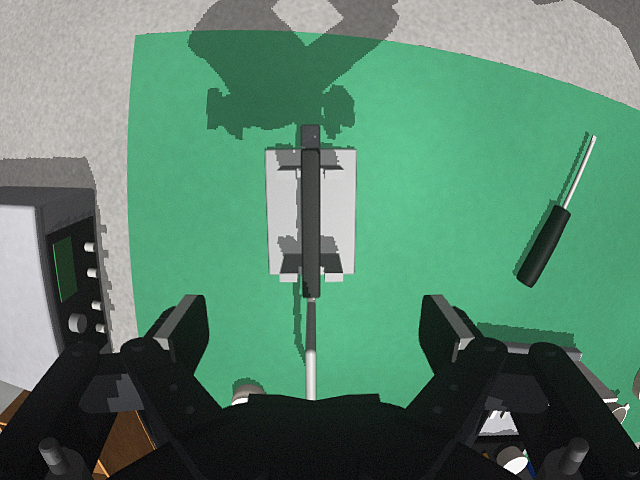

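```bash
cat >> h.py <<'E'
def wunproj(im,u,v,z):
    R=np.array(im['R']);t=np.array(im['t']);f=240/np.tan(np.radians(im['fovy'])/2)
    d=np.array([u-im['cx'],v-im['cy']]);r=np.hypot(*d);th=r/f
    c=np.array([*(d/r*np.sin(th)),np.cos(th)]);d=R.T@c;o=-R.T@t
    return o+d*(z-o[2])/d[2]
E
python3 - <<'E'
from h import *
im=load('wr1.png')
a=cv2.imread('pics/wr1.png');
b=cv2.resize(a[110:310,250:370],None,fx=4,fy=4,interpolation=cv2.INTER_CUBIC)[:,:];cv2.imwrite('pics/wr1c.png',b[:800]) 
p=(.4532,-.2964,np.radians(4.6))
for u,v in ((310.5,125.5),(311,297)): print(wunproj(im,u,v,.072))
for x in(-.085,.065): print(T(p,(x,0,.072)))
for u,v,X in ((265.5,150,(-.065,-.045,.01)),(355,149.5,(-.065,.045,.01)),(269,274,(.065,-.045,.01)),(354.5,272.5,(.065,.045,.01))): print(wunproj(im,u,v,.01),T(p,X))
E
```

```text
[ 0.36969917 -0.30270115  0.072     ]
[ 0.5169809  -0.29076498  0.072     ]
[ 0.3684738  -0.30321691  0.072     ]
[ 0.51799063 -0.29118707  0.072     ]
[ 0.39443083 -0.34528398  0.01      ] [ 0.39201832 -0.34646798  0.01      ]
[ 0.38711914 -0.25829188  0.01      ] [ 0.38480042 -0.25675788  0.01      ]
[ 0.52230964 -0.33502984  0.01      ] [ 0.52159958 -0.33604212  0.01      ]
[ 0.51346841 -0.24561578  0.01      ] [ 0.51438168 -0.24633202  0.01      ]
```

View pics/wr1c.png

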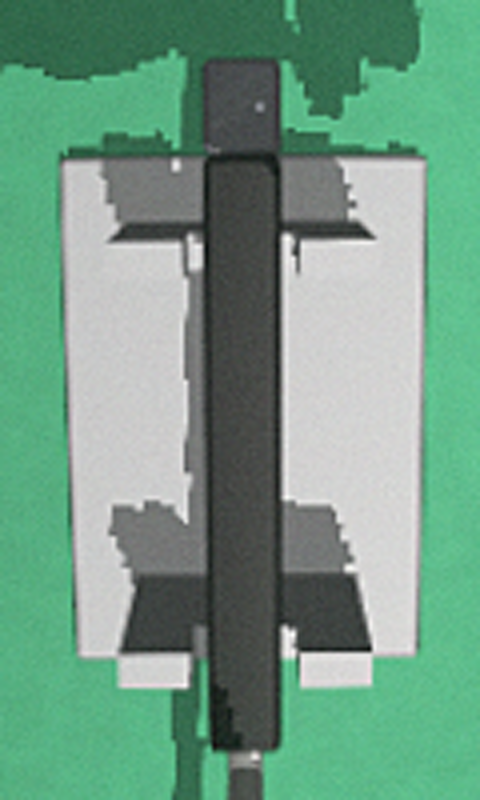

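The wrist view agrees with the top-view fit to about 1 mm, so I go down onto the handle.

>>> {"fn": "jog_arm", "kwargs": {
  "travel": [
    [0.003, -0.0015, 0],
    [0.003, -0.0015, 0],
    [0, 0, -0.02],
    [0, 0, -0.02],
    [0, 0, -0.02],
    [0, 0, -0.02],
    [0, 0, -0.02],
    [0, 0, -0.015],
    [0, 0, -0.015],
    [0, 0, -0.01],
    [0, 0, 0],
    [0, 0, 0],
    [0, 0, 0]
  ],
  "dr": [
    [0, 0, 0],
    [0, 0, 0],
    [0, 0, 0],
    [0, 0, 0],
    [0, 0, 0],
    [0, 0, 0],
    [0, 0, 0],
    [0, 0, 0],
    [0, 0, 0],
    [0, 0, 0],
    [0, 0, 0],
    [0, 0, 0],
    [0, 0, 0]
  ]
}}

```text
time_s: 3.95
position: [0.4538, -0.2961, 0.0922]
tool_rot: [[-0.997, -0.082, 0.001], [-0.082, 0.997, -0.001], [-0.001, -0.001, -1.0]]
ft_force: [-0.4, 0.0, 0.1]
grip_width: 0.0851
```

```bash
python3 - <<'E'
from h import *
snap('wrist','wr2.png')
s=observe();print(s['time_s'],s['position'],np.round(s['tool_rot'],4),s['q'],s['ft_force'])
E
```

```text
4.0 [ 0.4537389  -0.2961853   0.09232211] [[-0.9967 -0.0814  0.0013]
 [-0.0814  0.9967 -0.0013]
 [-0.0012 -0.0014 -1.    ]] [-4.56593207e+01  2.91082554e+01  8.75714547e+01  4.40474718e-04
  6.32139646e+01 -1.40328835e+02] [ 1.05391275 -0.43819197  0.16064177]
```

View pics/wr2.png

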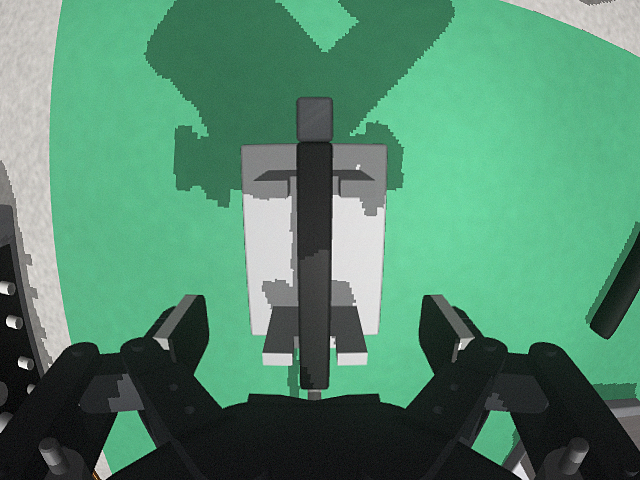

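The handle at column 315 sits midway between the pads. I descend the last 50 mm and grip.

>>> {"fn": "jog_arm", "kwargs": {
  "travel": [
    [0, 0, -0.015],
    [0, 0, -0.015],
    [0, 0, -0.01],
    [0, 0, -0.01],
    [0, 0, 0],
    [0, 0, 0],
    [0, 0, 0]
  ],
  "dr": [
    [0, 0, 0],
    [0, 0, 0],
    [0, 0, 0],
    [0, 0, 0],
    [0, 0, 0],
    [0, 0, 0],
    [0, 0, 0]
  ]
}}

```text
time_s: 4.58
position: [0.4536, -0.2963, 0.042]
tool_rot: [[-0.997, -0.081, 0.001], [-0.081, 0.997, -0.001], [-0.001, -0.001, -1.0]]
ft_force: [0.8, 0.1, 0.1]
grip_width: 0.0852
```

>>> {"fn": "jog_arm", "kwargs": {
  "travel": [
    [0, 0, 0],
    [0, 0, 0],
    [0, 0, 0],
    [0, 0, 0],
    [0, 0, 0],
    [0, 0, 0],
    [0, 0, 0],
    [0, 0, 0]
  ],
  "dr": [
    [0, 0, 0],
    [0, 0, 0],
    [0, 0, 0],
    [0, 0, 0],
    [0, 0, 0],
    [0, 0, 0],
    [0, 0, 0],
    [0, 0, 0]
  ],
  "jaw": 0,
  "newtons": 100
}}

```text
time_s: 5.25
position: [0.4534, -0.2961, 0.0416]
tool_rot: [[-0.997, -0.081, 0.0], [-0.081, 0.997, -0.0], [-0.0, -0.0, -1.0]]
ft_force: [-0.9, 0.1, 4.4]
grip_width: 0.0145
```

```bash
python3 - <<'E'
from h import *
s=observe();print(s['time_s'],s['position'],np.round(s['tool_rot'],4),s['q'],s['ft_force'],s['wrist_torque'],s['grip_width'])
E
```

```text
5.25 [ 0.45335837 -0.29609936  0.04164625] [[-9.967e-01 -8.120e-02  3.000e-04]
 [-8.120e-02  9.967e-01 -4.000e-04]
 [-3.000e-04 -4.000e-04 -1.000e+00]] [-4.56809790e+01  3.31795174e+01  9.05581679e+01 -2.81148917e-03
  5.62320566e+01 -1.40335034e+02] [-0.85457637  0.13606962  4.40385826] [0.07017042 0.11152314 0.03609405] 0.014466048891836256
```

>>> {"fn": "jog_arm", "kwargs": {
  "travel": [
    [0, 0, 0.004],
    [0, 0, 0.008],
    [0, 0, 0.012],
    [0, 0, 0.015],
    [0, 0, 0.015],
    [0, 0, 0.015],
    [0, 0, 0.015],
    [0, 0, 0.015],
    [0, 0, 0.015],
    [0, 0, 0.015],
    [0, 0, 0.015],
    [0, 0, 0.01],
    [0, 0, 0.004],
    [0, 0, 0],
    [0, 0, 0]
  ],
  "dr": [
    [0, 0, 0],
    [0, 0, 0],
    [0, 0, 0],
    [0, 0, 0],
    [0, 0, 0],
    [0, 0, 0],
    [0, 0, 0],
    [0, 0, 0],
    [0, 0, 0],
    [0, 0, 0],
    [0, 0, 0],
    [0, 0, 0],
    [0, 0, 0],
    [0, 0, 0],
    [0, 0, 0]
  ]
}}

```text
time_s: 6.5
position: [0.453, -0.2957, 0.1989]
tool_rot: [[-0.997, -0.081, -0.001], [-0.081, 0.997, 0.001], [0.001, 0.001, -1.0]]
ft_force: [0.4, -0.2, -2.1]
grip_width: 0.0148
```

```bash
python3 - <<'E'
from h import *
t=snap('top','top1.png');si=snap('side','side1.png')
s=observe();print(s['time_s'],s['position'],np.round(s['tool_rot'],4),s['ft_force'],s['wrist_torque'],s['grip_width'])
t0=load('top0.png')
for u,v in((334,262),(300,348)): print('driver',unproj(t0,u,v,.015))
p=(.4533,-.2962,np.radians(4.6)); dz=s['position'][2]-.0416
for X in((.2,0,.038),(.2,0,.145),(.075,0,.145)):
    X=np.array(X)+[0,0,dz];print(T(p,X),proj(t,T(p,X)),proj(si,T(p,X)))
E
```

```text
6.6 [ 0.4529938  -0.29569405  0.19850188] [[-0.9967 -0.0811 -0.0012]
 [-0.0811  0.9967  0.0012]
 [ 0.0011  0.0013 -1.    ]] [ 1.14146534 -0.43420471 -1.5174641 ] [-0.00300281  0.05600029 -0.0370718 ] 0.014727494966300474
driver [ 0.50750357 -0.04279218  0.015     ]
driver [0.32697865 0.02723705 0.015     ]
[ 0.65265578 -0.28016022  0.19490188] [468.23403247 181.64928966] [461.94713492 266.46602164]
[ 0.65265578 -0.28016022  0.30190188] [486.0992234  171.13202008] [480.57408326 222.15575592]
[ 0.52805842 -0.29018508  0.30190188] [493.2922817  246.73602796] [430.27373926 277.19080707]
```

View pics/top1.png

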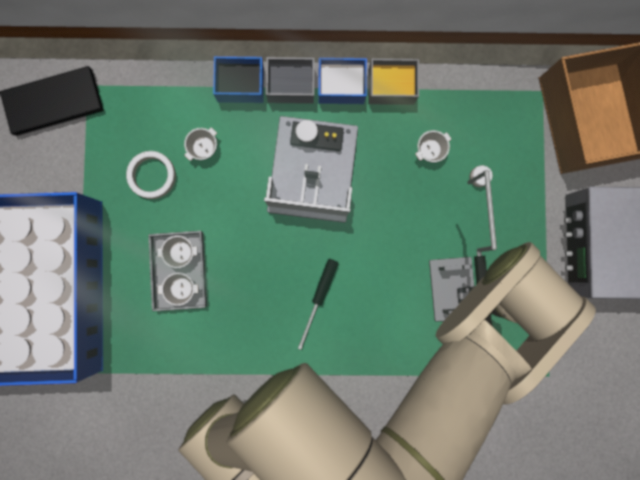

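View pics/side1.png

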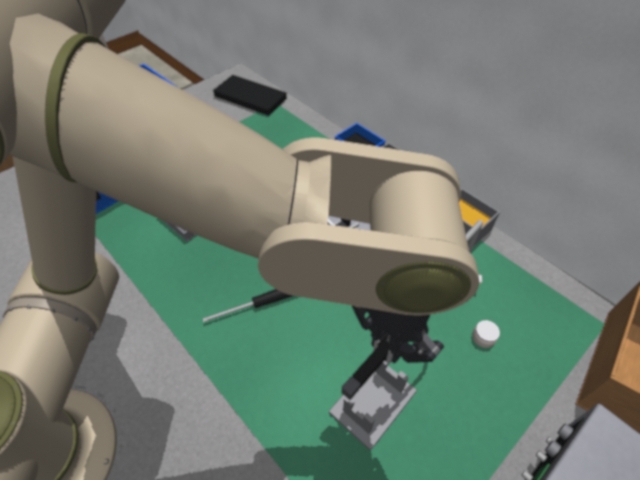

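>>> {"fn": "jog_arm", "kwargs": {
  "travel": [
    [0.0023, 0.012, 0],
    [0.0046, 0.023, 0],
    [0.0046, 0.023, 0],
    [0.0046, 0.023, 0],
    [0.0046, 0.023, 0],
    [0.0046, 0.023, 0],
    [0.0046, 0.023, 0],
    [0.0046, 0.023, 0],
    [0.0046, 0.023, 0],
    [0.0046, 0.023, 0],
    [0.0046, 0.023, 0],
    [0.0046, 0.023, 0],
    [0.0046, 0.023, 0],
    [0.0046, 0.023, 0],
    [0.0023, 0.012, 0],
    [0, 0, 0],
    [0, 0, 0],
    [0, 0, 0]
  ],
  "dr": [
    [0, 0, -0.007],
    [0, 0, -0.014],
    [0, 0, -0.014],
    [0, 0, -0.014],
    [0, 0, -0.014],
    [0, 0, -0.014],
    [0, 0, -0.014],
    [0, 0, -0.014],
    [0, 0, -0.014],
    [0, 0, -0.014],
    [0, 0, -0.014],
    [0, 0, -0.014],
    [0, 0, -0.014],
    [0, 0, -0.014],
    [0, 0, -0.008],
    [0, 0, 0],
    [0, 0, 0],
    [0, 0, 0]
  ]
}}

```text
time_s: 8.1
position: [0.5175, 0.0265, 0.1989]
tool_rot: [[-0.993, 0.116, -0.001], [0.116, 0.993, -0.0], [0.001, -0.0, -1.0]]
ft_force: [-0.1, -0.2, -2.1]
grip_width: 0.0146
```

```bash
cat > chk.py <<'E'
from h import *
import sys
n=sys.argv[1]
F=[];
t=snap('top','top%s.png'%n);F.append(observe()['ft_force'])
si=snap('side','side%s.png'%n)
s=observe();F.append(s['ft_force'])
print(s['time_s'],s['position'],np.round(s['tool_rot'],4).tolist(),np.round(F,2).tolist(),s['grip_width'])
P=s['position'];yaw=np.arctan2(-s['tool_rot'][1,0],-s['tool_rot'][0,0])-np.radians(0.06)
p=(P[0],P[1],yaw);dz=P[2]-.0416
print('yaw',np.degrees(yaw))
sp=(.6785,.0081,np.radians(-6.70))
tip=T(p,(.2,0,.038+dz));c,sn=np.cos(sp[2]),np.sin(sp[2]);d=tip[:2]-sp[:2]
print('tip',tip,'in station',c*d[0]+sn*d[1],-sn*d[0]+c*d[1])
for nm,im,(x0,y0,x1,y1),k in(('top',t,(250,100,380,240),4),('side',si,(260,110,440,280),4)):
    a=cv2.resize(im['color'][y0:y1,x0:x1,::-1],None,fx=k,fy=k,interpolation=cv2.INTER_CUBIC).copy()
    for A,B in(((.2,0,.038),(.2,0,.145)),((.2,0,.145),(.075,0,.145)),((.075,0,.145),(.075,0,.072))):
        q=[(proj(im,T(p,np.array(X)+[0,0,dz]))-[x0,y0]+.5)*k for X in(A,B)]
        cv2.line(a,tuple(map(int,q[0])),tuple(map(int,q[1])),(0,0,255),1)
    cv2.imwrite('pics/%s%sc.png'%(nm,n),a)
E
python3 chk.py 2
```

```text
8.2 [0.51756904 0.02618231 0.1991401 ] [[-0.9932, 0.1165, -0.0004], [0.1165, 0.9932, -0.0001], [0.0004, -0.0001, -1.0]] [[0.69, 0.91, -3.23], [-1.09, 0.14, -2.52]] 0.014699208305767425
yaw -6.752752412128408
tip [0.7161816  0.00266529 0.1955401 ] in station 0.038058330662635746 -0.00100125835380063
```

View pics/top2c.png

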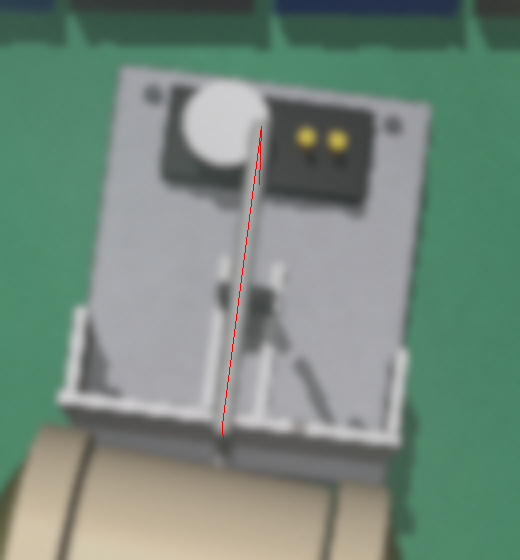

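View pics/side2c.png

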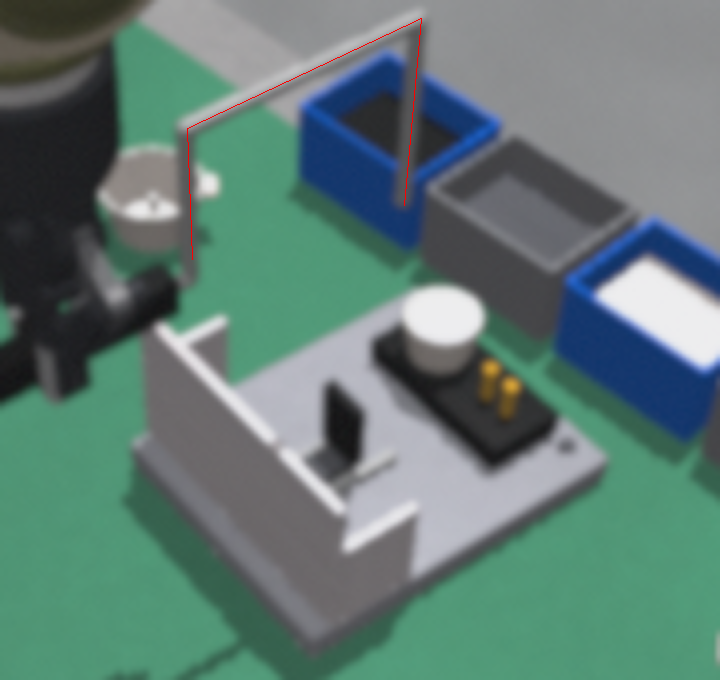

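>>> {"fn": "jog_arm", "kwargs": {
  "travel": [
    [0, 0, -0.006],
    [0, 0, -0.012],
    [0, 0, -0.012],
    [0, 0, -0.012],
    [0, 0, -0.012],
    [0, 0, -0.012],
    [0, 0, -0.012],
    [0, 0, -0.012],
    [0, 0, -0.012],
    [0, 0, -0.012],
    [0, 0, -0.012],
    [0, 0, -0.012],
    [0, 0, -0.012],
    [0, 0, -0.008],
    [0, 0, 0],
    [0, 0, 0]
  ],
  "dr": [
    [0, 0, 0],
    [0, 0, 0],
    [0, 0, 0],
    [0, 0, 0],
    [0, 0, 0],
    [0, 0, 0],
    [0, 0, 0],
    [0, 0, 0],
    [0, 0, 0],
    [0, 0, 0],
    [0, 0, 0],
    [0, 0, 0],
    [0, 0, 0],
    [0, 0, 0],
    [0, 0, 0],
    [0, 0, 0]
  ]
}}

```text
time_s: 9.53
position: [0.5176, 0.0268, 0.0412]
tool_rot: [[-0.993, 0.116, -0.001], [0.116, 0.993, 0.0], [0.001, 0.0, -1.0]]
ft_force: [0.1, 0.1, -2.0]
grip_width: 0.0146
```

```bash
python3 chk.py 3
```

```text
9.6333 [0.51805432 0.02682906 0.04188018] [[-0.9933, 0.1157, 0.0011], [0.1157, 0.9933, -0.0002], [-0.0012, -0.0001, -1.0]] [[-0.66, 1.86, -1.33], [-0.22, 0.94, -2.22]] 0.014983714886304879
yaw -6.704654954551641
tip [0.71668656 0.00347878 0.03828018] in station 0.03846492751165721 -0.00013440877570477117
```

View pics/top3c.png

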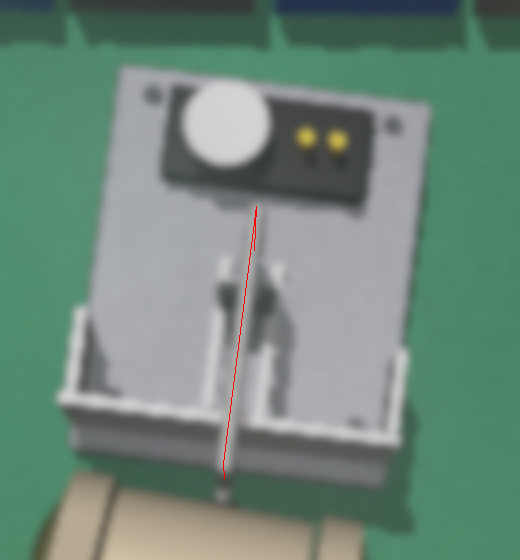

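View pics/side3c.png

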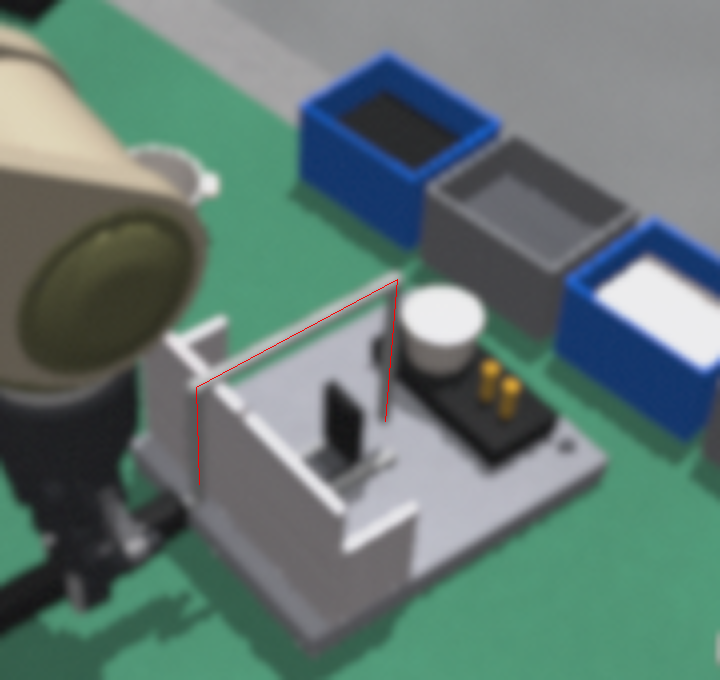

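>>> {"fn": "jog_arm", "kwargs": {
  "travel": [
    [0, 0, 0.004],
    [0, 0, 0.004],
    [-0.00497, 0.00058, 0],
    [-0.00497, 0.00058, 0],
    [-0.00497, 0.00058, 0],
    [-0.00199, 0.00023, 0],
    [-0.00199, 0.00023, 0],
    [-0.00149, 0.00018, 0],
    [-0.00149, 0.00018, 0],
    [-0.00149, 0.00018, 0],
    [-0.00149, 0.00018, 0],
    [-0.00149, 0.00018, 0]
  ],
  "dr": [
    [0, 0, 0],
    [0, 0, 0],
    [0, 0, 0],
    [0, 0, 0],
    [0, 0, 0],
    [0, 0, 0],
    [0, 0, 0],
    [0, 0, 0],
    [0, 0, 0],
    [0, 0, 0],
    [0, 0, 0],
    [0, 0, 0]
  ]
}}

```text
time_s: 10.63
position: [0.4915, 0.0301, 0.0494]
tool_rot: [[-0.993, 0.116, 0.001], [0.116, 0.993, -0.0], [-0.001, -0.0, -1.0]]
ft_force: [2.4, 0.0, -3.4]
grip_width: 0.0145
```

```bash
python3 chk.py 4
```

```text
10.7333 [0.49113832 0.03015739 0.04932839] [[-0.9933, 0.1155, -0.0001], [0.1155, 0.9933, 0.0], [0.0001, -0.0, -1.0]] [[2.19, 0.17, -1.59], [1.47, -0.73, -2.45]] 0.014496842139120586
yaw -6.695219371735866
tip [0.68977439 0.00683981 0.04572839] in station 0.011344422184500852 6.381281001915061e-05
```

View pics/side4c.png

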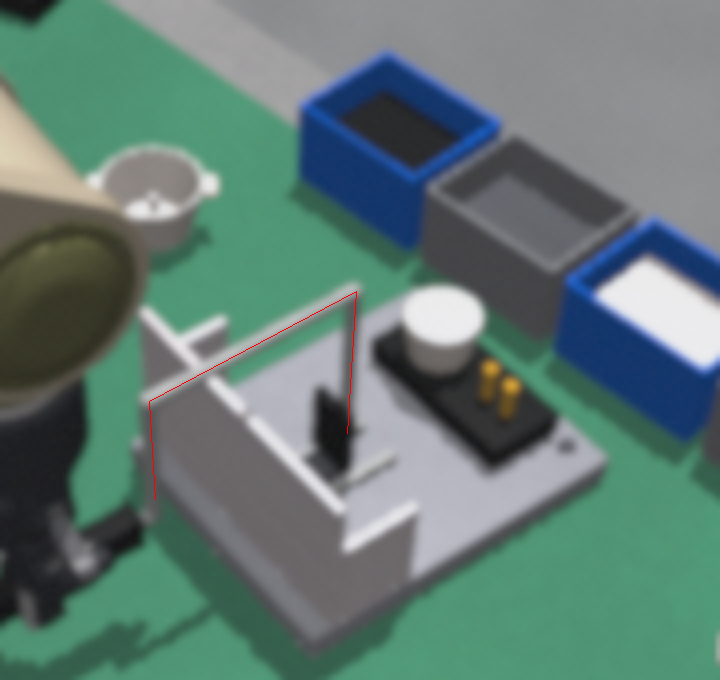

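The tip is behind the paddle, the paddle is moving, and the force reads about 2 N of drag. I keep drawing it.

>>> {"fn": "jog_arm", "kwargs": {
  "travel": [
    [-0.00149, 0.00018, 0],
    [-0.00149, 0.00018, 0],
    [-0.00149, 0.00018, 0],
    [-0.00149, 0.00018, 0],
    [-0.00149, 0.00018, 0],
    [-0.00149, 0.00018, 0],
    [-0.00149, 0.00018, 0],
    [-0.00149, 0.00018, 0],
    [-0.00149, 0.00018, 0],
    [-0.00149, 0.00018, 0]
  ],
  "dr": [
    [0, 0, 0],
    [0, 0, 0],
    [0, 0, 0],
    [0, 0, 0],
    [0, 0, 0],
    [0, 0, 0],
    [0, 0, 0],
    [0, 0, 0],
    [0, 0, 0],
    [0, 0, 0]
  ]
}}

```text
time_s: 11.57
position: [0.4763, 0.0319, 0.0493]
tool_rot: [[-0.993, 0.116, 0.0], [0.116, 0.993, -0.0], [-0.0, -0.0, -1.0]]
ft_force: [2.9, -0.5, -2.5]
grip_width: 0.0148
```

>>> {"fn": "jog_arm", "kwargs": {
  "travel": [
    [-0.0005, 6e-05, 0],
    [-0.0005, 6e-05, 0],
    [-0.0005, 6e-05, 0],
    [-0.0005, 6e-05, 0]
  ],
  "dr": [
    [0, 0, 0],
    [0, 0, 0],
    [0, 0, 0],
    [0, 0, 0]
  ]
}}

```text
time_s: 11.9
position: [0.4744, 0.0322, 0.0493]
tool_rot: [[-0.993, 0.116, 0.0], [0.116, 0.993, -0.0], [-0.0, -0.0, -1.0]]
ft_force: [3.1, 0.2, -2.6]
grip_width: 0.0147
```

>>> {"fn": "jog_arm", "kwargs": {
  "travel": [
    [-0.0005, 6e-05, 0],
    [-0.0005, 6e-05, 0]
  ],
  "dr": [
    [0, 0, 0],
    [0, 0, 0]
  ]
}}

```text
time_s: 12.07
position: [0.4734, 0.0323, 0.0493]
tool_rot: [[-0.993, 0.116, 0.0], [0.116, 0.993, -0.0], [-0.0, -0.0, -1.0]]
ft_force: [2.5, 0.5, -2.7]
grip_width: 0.0144
```

>>> {"fn": "jog_arm", "kwargs": {
  "travel": [
    [-0.0005, 6e-05, 0],
    [-0.0005, 6e-05, 0]
  ],
  "dr": [
    [0, 0, 0],
    [0, 0, 0]
  ]
}}

```text
time_s: 12.23
position: [0.4724, 0.0324, 0.0493]
tool_rot: [[-0.993, 0.116, -0.0], [0.116, 0.993, -0.0], [0.0, -0.0, -1.0]]
ft_force: [2.9, -0.1, -3.0]
grip_width: 0.0145
```

>>> {"fn": "jog_arm", "kwargs": {
  "travel": [
    [-0.0005, 6e-05, 0],
    [-0.0005, 6e-05, 0]
  ],
  "dr": [
    [0, 0, 0],
    [0, 0, 0]
  ]
}}

```text
time_s: 12.4
position: [0.4714, 0.0325, 0.0493]
tool_rot: [[-0.993, 0.116, -0.0], [0.116, 0.993, -0.0], [-0.0, -0.0, -1.0]]
ft_force: [2.8, -0.7, -1.3]
grip_width: 0.0148
```

>>> {"fn": "jog_arm", "kwargs": {
  "travel": [
    [-0.0005, 6e-05, 0]
  ],
  "dr": [
    [0, 0, 0]
  ]
}}

```text
time_s: 12.48
position: [0.4709, 0.0326, 0.0493]
tool_rot: [[-0.993, 0.116, 0.0], [0.116, 0.993, -0.0], [-0.0, -0.0, -1.0]]
ft_force: [3.4, -0.0, -3.0]
grip_width: 0.0144
```

>>> {"fn": "jog_arm", "kwargs": {
  "travel": [
    [-0.0005, 6e-05, 0]
  ],
  "dr": [
    [0, 0, 0]
  ]
}}

```text
time_s: 12.57
position: [0.4704, 0.0326, 0.0493]
tool_rot: [[-0.993, 0.116, -0.0], [0.116, 0.993, -0.0], [0.0, -0.0, -1.0]]
ft_force: [2.2, -0.5, -2.6]
grip_width: 0.0146
```

>>> {"fn": "jog_arm", "kwargs": {
  "travel": [
    [-0.0004, 5e-05, 0]
  ],
  "dr": [
    [0, 0, 0]
  ]
}}

```text
time_s: 12.65
position: [0.47, 0.0327, 0.0493]
tool_rot: [[-0.993, 0.116, 0.0], [0.116, 0.993, -0.0], [-0.0, -0.0, -1.0]]
ft_force: [2.3, -0.5, -2.3]
grip_width: 0.0143
```

>>> {"fn": "jog_arm", "kwargs": {
  "travel": [
    [-0.0004, 5e-05, 0]
  ],
  "dr": [
    [0, 0, 0]
  ]
}}

```text
time_s: 12.73
position: [0.4696, 0.0328, 0.0493]
tool_rot: [[-0.993, 0.116, -0.0], [0.116, 0.993, 0.0], [0.0, -0.0, -1.0]]
ft_force: [2.6, -0.1, -1.2]
grip_width: 0.0146
```

>>> {"fn": "jog_arm", "kwargs": {
  "travel": [
    [-0.0004, 5e-05, 0]
  ],
  "dr": [
    [0, 0, 0]
  ]
}}

```text
time_s: 12.82
position: [0.4692, 0.0328, 0.0493]
tool_rot: [[-0.993, 0.116, 0.0], [0.116, 0.993, -0.0], [-0.0, -0.0, -1.0]]
ft_force: [2.5, -0.5, -2.2]
grip_width: 0.0146
```

>>> {"fn": "jog_arm", "kwargs": {
  "travel": [
    [-0.0004, 5e-05, 0]
  ],
  "dr": [
    [0, 0, 0]
  ]
}}

```text
time_s: 12.9
position: [0.4688, 0.0328, 0.0493]
tool_rot: [[-0.993, 0.116, -0.0], [0.116, 0.993, 0.0], [0.0, 0.0, -1.0]]
ft_force: [1.7, -0.4, -2.8]
grip_width: 0.0144
```

>>> {"fn": "jog_arm", "kwargs": {
  "travel": [
    [-0.0004, 5e-05, 0]
  ],
  "dr": [
    [0, 0, 0]
  ]
}}

```text
time_s: 12.98
position: [0.4684, 0.0329, 0.0493]
tool_rot: [[-0.993, 0.116, 0.0], [0.116, 0.993, 0.0], [-0.0, 0.0, -1.0]]
ft_force: [2.3, -1.3, -1.8]
grip_width: 0.0144
```

>>> {"fn": "jog_arm", "kwargs": {
  "travel": [
    [-0.0004, 5e-05, 0]
  ],
  "dr": [
    [0, 0, 0]
  ]
}}

```text
time_s: 13.07
position: [0.468, 0.0329, 0.0493]
tool_rot: [[-0.993, 0.116, 0.0], [0.116, 0.993, -0.0], [-0.0, -0.0, -1.0]]
ft_force: [2.4, -0.2, -3.3]
grip_width: 0.0145
```

>>> {"fn": "jog_arm", "kwargs": {
  "travel": [
    [-0.0004, 5e-05, 0]
  ],
  "dr": [
    [0, 0, 0]
  ]
}}

```text
time_s: 13.15
position: [0.4676, 0.033, 0.0493]
tool_rot: [[-0.993, 0.115, -0.0], [0.115, 0.993, -0.0], [0.0, -0.0, -1.0]]
ft_force: [2.8, -1.1, -1.8]
grip_width: 0.0146
```

>>> {"fn": "jog_arm", "kwargs": {
  "travel": [
    [-0.0004, 5e-05, 0]
  ],
  "dr": [
    [0, 0, 0]
  ]
}}

```text
time_s: 13.23
position: [0.4672, 0.033, 0.0493]
tool_rot: [[-0.993, 0.116, -0.0], [0.116, 0.993, -0.0], [0.0, -0.0, -1.0]]
ft_force: [2.2, 0.3, -1.9]
grip_width: 0.0146
```

>>> {"fn": "jog_arm", "kwargs": {
  "travel": [
    [-0.0004, 5e-05, 0]
  ],
  "dr": [
    [0, 0, 0]
  ]
}}

```text
time_s: 13.32
position: [0.4668, 0.0331, 0.0493]
tool_rot: [[-0.993, 0.116, 0.0], [0.116, 0.993, -0.0], [-0.0, -0.0, -1.0]]
ft_force: [3.0, 0.6, -1.8]
grip_width: 0.0144
```

>>> {"fn": "jog_arm", "kwargs": {
  "travel": [
    [-0.0004, 5e-05, 0]
  ],
  "dr": [
    [0, 0, 0]
  ]
}}

```text
time_s: 13.4
position: [0.4664, 0.0331, 0.0493]
tool_rot: [[-0.993, 0.116, -0.0], [0.116, 0.993, -0.0], [0.0, -0.0, -1.0]]
ft_force: [2.9, -1.2, -1.2]
grip_width: 0.0145
```

>>> {"fn": "jog_arm", "kwargs": {
  "travel": [
    [-0.0004, 5e-05, 0]
  ],
  "dr": [
    [0, 0, 0]
  ]
}}

```text
time_s: 13.48
position: [0.466, 0.0332, 0.0493]
tool_rot: [[-0.993, 0.116, -0.0], [0.116, 0.993, -0.0], [0.0, -0.0, -1.0]]
ft_force: [3.0, -0.6, -3.4]
grip_width: 0.0146
```

>>> {"fn": "jog_arm", "kwargs": {
  "travel": [
    [-0.0004, 5e-05, 0]
  ],
  "dr": [
    [0, 0, 0]
  ]
}}

```text
time_s: 13.57
position: [0.4656, 0.0332, 0.0493]
tool_rot: [[-0.993, 0.116, -0.0], [0.116, 0.993, 0.0], [0.0, 0.0, -1.0]]
ft_force: [2.5, -0.5, -1.9]
grip_width: 0.0146
```

>>> {"fn": "jog_arm", "kwargs": {
  "travel": [
    [-0.0004, 5e-05, 0]
  ],
  "dr": [
    [0, 0, 0]
  ]
}}

```text
time_s: 13.65
position: [0.4652, 0.0333, 0.0493]
tool_rot: [[-0.993, 0.116, -0.0], [0.116, 0.993, -0.0], [0.0, -0.0, -1.0]]
ft_force: [2.7, -1.2, -2.9]
grip_width: 0.0145
```

>>> {"fn": "jog_arm", "kwargs": {
  "travel": [
    [-0.0004, 5e-05, 0]
  ],
  "dr": [
    [0, 0, 0]
  ]
}}

```text
time_s: 13.73
position: [0.4648, 0.0333, 0.0493]
tool_rot: [[-0.993, 0.115, 0.0], [0.115, 0.993, -0.0], [-0.0, -0.0, -1.0]]
ft_force: [2.1, -0.8, -2.7]
grip_width: 0.0142
```

>>> {"fn": "jog_arm", "kwargs": {
  "travel": [
    [-0.0004, 5e-05, 0]
  ],
  "dr": [
    [0, 0, 0]
  ]
}}

```text
time_s: 13.82
position: [0.4644, 0.0334, 0.0493]
tool_rot: [[-0.993, 0.116, -0.0], [0.116, 0.993, -0.0], [0.0, -0.0, -1.0]]
ft_force: [2.8, -0.8, -2.3]
grip_width: 0.0144
```

>>> {"fn": "jog_arm", "kwargs": {
  "travel": [
    [-0.0004, 5e-05, 0]
  ],
  "dr": [
    [0, 0, 0]
  ]
}}

```text
time_s: 13.9
position: [0.464, 0.0334, 0.0493]
tool_rot: [[-0.993, 0.116, 0.0], [0.116, 0.993, -0.0], [-0.0, -0.0, -1.0]]
ft_force: [2.7, -0.9, -2.2]
grip_width: 0.0151
```

>>> {"fn": "jog_arm", "kwargs": {
  "travel": [
    [-0.0004, 5e-05, 0]
  ],
  "dr": [
    [0, 0, 0]
  ]
}}

```text
time_s: 13.98
position: [0.4636, 0.0335, 0.0493]
tool_rot: [[-0.993, 0.116, 0.0], [0.116, 0.993, 0.0], [-0.0, 0.0, -1.0]]
ft_force: [2.0, -0.3, -1.8]
grip_width: 0.0143
```

>>> {"fn": "jog_arm", "kwargs": {
  "travel": [
    [-0.0004, 5e-05, 0]
  ],
  "dr": [
    [0, 0, 0]
  ]
}}

```text
time_s: 14.07
position: [0.4635, 0.0335, 0.0494]
tool_rot: [[-0.993, 0.116, 0.001], [0.116, 0.993, -0.0], [-0.001, -0.0, -1.0]]
ft_force: [5.1, -0.4, -2.2]
grip_width: 0.015
```

>>> {"fn": "jog_arm", "kwargs": {
  "travel": [
    [0, 0, 0]
  ],
  "dr": [
    [0, 0, 0]
  ]
}}

```text
time_s: 14.15
position: [0.4636, 0.0335, 0.0494]
tool_rot: [[-0.993, 0.116, 0.001], [0.116, 0.993, -0.0], [-0.001, -0.0, -1.0]]
ft_force: [4.6, -0.9, -2.2]
grip_width: 0.015
```

>>> {"fn": "jog_arm", "kwargs": {
  "travel": [
    [-0.0002, 2e-05, 0],
    [0, 0, 0]
  ],
  "dr": [
    [0, 0, 0],
    [0, 0, 0]
  ]
}}

```text
time_s: 14.32
position: [0.4635, 0.0335, 0.0495]
tool_rot: [[-0.993, 0.116, 0.001], [0.116, 0.993, -0.0], [-0.001, -0.0, -1.0]]
ft_force: [4.7, -1.4, -2.7]
grip_width: 0.0147
```

>>> {"fn": "jog_arm", "kwargs": {
  "travel": [
    [-0.0003, 3e-05, 0],
    [0, 0, 0]
  ],
  "dr": [
    [0, 0, 0],
    [0, 0, 0]
  ]
}}

```text
time_s: 14.48
position: [0.4635, 0.0334, 0.0495]
tool_rot: [[-0.993, 0.116, 0.002], [0.116, 0.993, -0.0], [-0.002, -0.0, -1.0]]
ft_force: [6.6, -0.3, -3.6]
grip_width: 0.0148
```

>>> {"fn": "jog_arm", "kwargs": {
  "travel": [
    [-0.0003, 3e-05, 0],
    [0, 0, 0]
  ],
  "dr": [
    [0, 0, 0],
    [0, 0, 0]
  ]
}}

```text
time_s: 14.65
position: [0.4635, 0.0334, 0.0495]
tool_rot: [[-0.993, 0.116, 0.002], [0.116, 0.993, -0.0], [-0.002, -0.0, -1.0]]
ft_force: [7.6, -1.4, -3.6]
grip_width: 0.0145
```

>>> {"fn": "jog_arm", "kwargs": {
  "travel": [
    [0, 0, 0],
    [0, 0, 0],
    [0, 0, 0]
  ],
  "dr": [
    [0, 0, 0],
    [0, 0, 0],
    [0, 0, 0]
  ]
}}

```text
time_s: 14.9
position: [0.4635, 0.0334, 0.0495]
tool_rot: [[-0.993, 0.116, 0.002], [0.116, 0.993, -0.0], [-0.002, -0.0, -1.0]]
ft_force: [7.1, -0.1, -3.6]
grip_width: 0.0145
```

```bash
python3 chk.py 5
```

```text
15.0 [0.46346794 0.03341251 0.04954533] [[-0.9933, 0.1156, 0.0024], [0.1156, 0.9933, -0.0004], [-0.0024, -0.0001, -1.0]] [[7.43, -0.65, -3.33], [7.18, -0.2, -3.72]] 0.014841696062030873
yaw -6.6975971796662215
tip [0.66210304 0.01008669 0.04594533] in station -0.016516763647714035 6.007606314608195e-05
```

>>> {"fn": "jog_arm", "kwargs": {
  "travel": [
    [0, 0, 0],
    [0, 0, 0],
    [0, 0, 0]
  ],
  "dr": [
    [0, 0, 0],
    [0, 0, 0],
    [0, 0, 0]
  ]
}}

```text
time_s: 15.25
position: [0.4635, 0.0334, 0.0495]
tool_rot: [[-0.993, 0.116, 0.002], [0.116, 0.993, -0.0], [-0.002, -0.0, -1.0]]
ft_force: [7.5, -0.2, -4.4]
grip_width: 0.0146
```

>>> {"fn": "jog_arm", "kwargs": {
  "travel": [
    [0, 0, 0],
    [0, 0, 0]
  ],
  "dr": [
    [0, 0, 0],
    [0, 0, 0]
  ]
}}

```text
time_s: 15.42
position: [0.4635, 0.0334, 0.0495]
tool_rot: [[-0.993, 0.116, 0.002], [0.116, 0.993, -0.0], [-0.002, -0.0, -1.0]]
ft_force: [6.9, -1.2, -4.2]
grip_width: 0.0148
```

>>> {"fn": "jog_arm", "kwargs": {
  "travel": [
    [0, 0, 0],
    [0, 0, 0]
  ],
  "dr": [
    [0, 0, 0],
    [0, 0, 0]
  ]
}}

```text
time_s: 15.58
position: [0.4635, 0.0334, 0.0496]
tool_rot: [[-0.993, 0.116, 0.002], [0.116, 0.993, -0.0], [-0.002, -0.0, -1.0]]
ft_force: [6.6, -0.5, -4.3]
grip_width: 0.0145
```

The stop is found: the TCP stays at x = 0.4635 while the force climbs. I raise the pull slightly to about 8 N and hold.

>>> {"fn": "jog_arm", "kwargs": {
  "travel": [
    [-0.0003, 3e-05, 0],
    [0, 0, 0],
    [0, 0, 0]
  ],
  "dr": [
    [0, 0, 0],
    [0, 0, 0],
    [0, 0, 0]
  ]
}}

```text
time_s: 15.83
position: [0.4635, 0.0334, 0.0496]
tool_rot: [[-0.993, 0.116, 0.003], [0.116, 0.993, -0.0], [-0.003, -0.0, -1.0]]
ft_force: [8.5, -0.3, -3.9]
grip_width: 0.0147
```

>>> {"fn": "jog_arm", "kwargs": {
  "travel": [
    [0, 0, 0],
    [0, 0, 0],
    [0, 0, 0]
  ],
  "dr": [
    [0, 0, 0],
    [0, 0, 0],
    [0, 0, 0]
  ]
}}

```text
time_s: 16.08
position: [0.4634, 0.0334, 0.0496]
tool_rot: [[-0.993, 0.116, 0.003], [0.116, 0.993, -0.0], [-0.003, -0.0, -1.0]]
ft_force: [8.1, -1.6, -4.3]
grip_width: 0.0149
```

>>> {"fn": "jog_arm", "kwargs": {
  "travel": [
    [0, 0, 0],
    [0, 0, 0],
    [0, 0, 0]
  ],
  "dr": [
    [0, 0, 0],
    [0, 0, 0],
    [0, 0, 0]
  ]
}}

```text
time_s: 16.33
position: [0.4634, 0.0334, 0.0496]
tool_rot: [[-0.993, 0.116, 0.003], [0.116, 0.993, -0.0], [-0.003, -0.0, -1.0]]
ft_force: [8.5, -0.5, -4.2]
grip_width: 0.0146
```

>>> {"fn": "jog_arm", "kwargs": {
  "travel": [
    [0, 0, 0],
    [0, 0, 0],
    [0, 0, 0]
  ],
  "dr": [
    [0, 0, 0],
    [0, 0, 0],
    [0, 0, 0]
  ]
}}

```text
time_s: 16.58
position: [0.4635, 0.0334, 0.0496]
tool_rot: [[-0.993, 0.116, 0.003], [0.116, 0.993, -0.0], [-0.003, -0.0, -1.0]]
ft_force: [7.9, -0.4, -3.2]
grip_width: 0.0144
```

>>> {"fn": "jog_arm", "kwargs": {
  "travel": [
    [0, 0, 0],
    [0, 0, 0],
    [0, 0, 0]
  ],
  "dr": [
    [0, 0, 0],
    [0, 0, 0],
    [0, 0, 0]
  ]
}}

```text
time_s: 16.83
position: [0.4635, 0.0334, 0.0496]
tool_rot: [[-0.993, 0.116, 0.003], [0.116, 0.993, -0.0], [-0.003, -0.0, -1.0]]
ft_force: [8.3, -0.2, -4.2]
grip_width: 0.0145
```

>>> {"fn": "jog_arm", "kwargs": {
  "travel": [
    [0, 0, 0],
    [0, 0, 0],
    [0, 0, 0]
  ],
  "dr": [
    [0, 0, 0],
    [0, 0, 0],
    [0, 0, 0]
  ]
}}

```text
time_s: 17.08
position: [0.4635, 0.0334, 0.0496]
tool_rot: [[-0.993, 0.116, 0.003], [0.116, 0.993, -0.0], [-0.003, -0.0, -1.0]]
ft_force: [8.4, -0.0, -3.7]
grip_width: 0.0146
```

View pics/side5c.png

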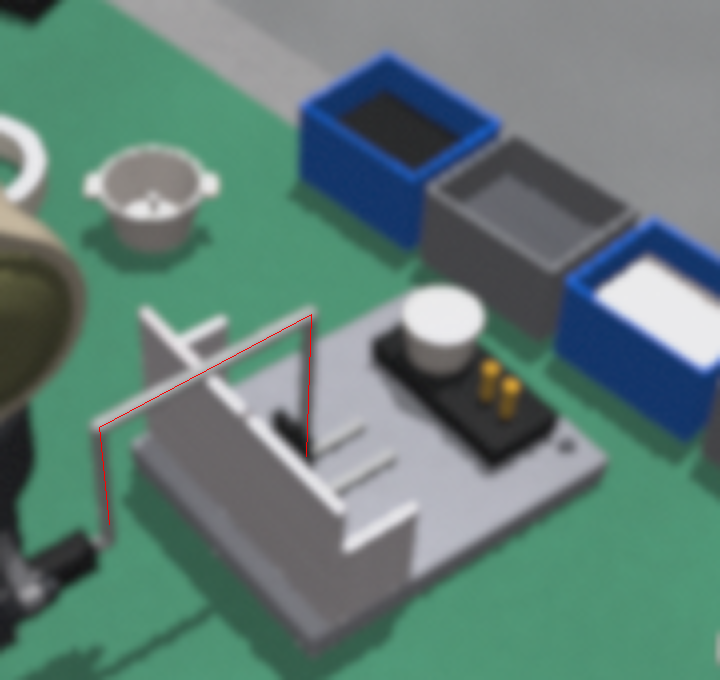

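View pics/top5c.png

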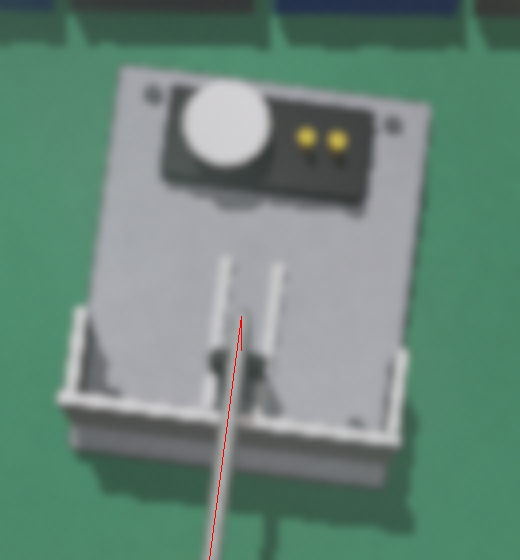

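Held at about 8.2 N from 15.8 to 17.1 s. I now back the tip away from the paddle towards the nest, then go up.

>>> {"fn": "jog_arm", "kwargs": {
  "travel": [
    [0.0005, -6e-05, 0],
    [0.0005, -6e-05, 0],
    [0.001, -0.00012, 0],
    [0.00199, -0.00023, 0],
    [0.00298, -0.00035, 0],
    [0.00397, -0.00047, 0],
    [0.00397, -0.00047, 0],
    [0.00397, -0.00047, 0],
    [0.00397, -0.00047, 0],
    [0.00298, -0.00035, 0],
    [0, 0, 0]
  ],
  "dr": [
    [0, 0, 0],
    [0, 0, 0],
    [0, 0, 0],
    [0, 0, 0],
    [0, 0, 0],
    [0, 0, 0],
    [0, 0, 0],
    [0, 0, 0],
    [0, 0, 0],
    [0, 0, 0],
    [0, 0, 0]
  ]
}}

```text
time_s: 18.0
position: [0.4886, 0.0305, 0.0493]
tool_rot: [[-0.993, 0.116, 0.0], [0.116, 0.993, -0.0], [-0.0, -0.0, -1.0]]
ft_force: [0.5, -0.1, -2.6]
grip_width: 0.0146
```

```bash
python3 chk.py 6
```

```text
18.1 [0.48789521 0.03062447 0.04923838] [[-0.9933, 0.1155, -0.0003], [0.1155, 0.9933, 0.0], [0.0003, 0.0, -1.0]] [[-0.07, 0.31, -0.88], [0.28, 0.1, -2.16]] 0.014479248497710685
yaw -6.693037140711891
tip [0.68653217 0.00731446 0.04563838] in station 0.008068969757561441 0.00015694401500770505
```

View pics/side6c.png

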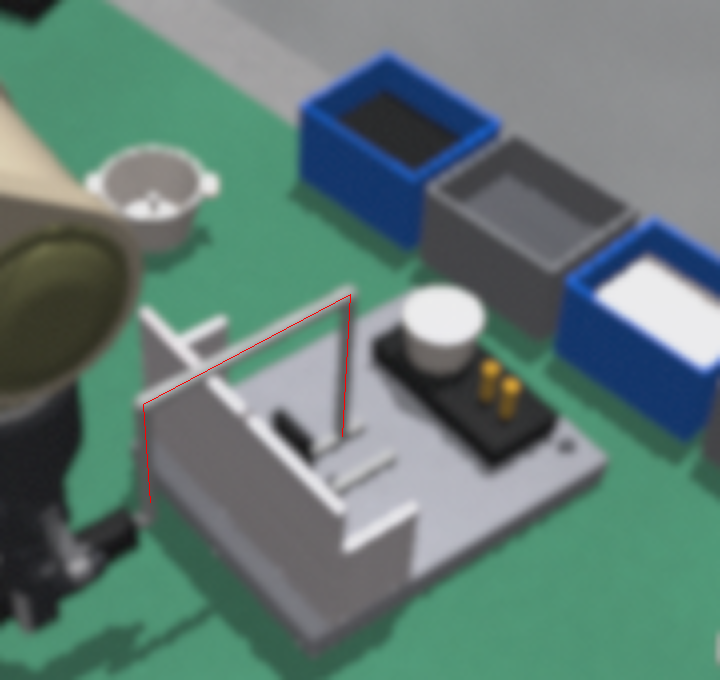

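The lever stays home and the tip is clear of it. I lift and carry the rod back.

>>> {"fn": "jog_arm", "kwargs": {
  "travel": [
    [0, 0, 0.006],
    [0, 0, 0.012],
    [0, 0, 0.012],
    [0, 0, 0.012],
    [0, 0, 0.012],
    [0, 0, 0.012],
    [0, 0, 0.012],
    [0, 0, 0.012],
    [0, 0, 0.012],
    [0, 0, 0.012],
    [0, 0, 0.012],
    [0, 0, 0.012],
    [0, 0, 0.012],
    [0, 0, 0.01],
    [0, 0, 0]
  ],
  "dr": [
    [0, 0, 0],
    [0, 0, 0],
    [0, 0, 0],
    [0, 0, 0],
    [0, 0, 0],
    [0, 0, 0],
    [0, 0, 0],
    [0, 0, 0],
    [0, 0, 0],
    [0, 0, 0],
    [0, 0, 0],
    [0, 0, 0],
    [0, 0, 0],
    [0, 0, 0],
    [0, 0, 0]
  ]
}}

```text
time_s: 19.35
position: [0.4884, 0.0306, 0.2114]
tool_rot: [[-0.993, 0.115, 0.004], [0.115, 0.993, -0.001], [-0.004, -0.0, -1.0]]
ft_force: [-0.3, -0.8, -2.6]
grip_width: 0.0146
```

>>> {"fn": "jog_arm", "kwargs": {
  "travel": [
    [-0.0012, -0.012, 0],
    [-0.0025, -0.0233, 0],
    [-0.0025, -0.0233, 0],
    [-0.0025, -0.0233, 0],
    [-0.0025, -0.0233, 0],
    [-0.0025, -0.0233, 0],
    [-0.0025, -0.0233, 0],
    [-0.0025, -0.0233, 0],
    [-0.0025, -0.0233, 0],
    [-0.0025, -0.0233, 0],
    [-0.0025, -0.0233, 0],
    [-0.0025, -0.0233, 0],
    [-0.0025, -0.0233, 0],
    [-0.0025, -0.0233, 0],
    [-0.0012, -0.012, 0],
    [0, 0, 0],
    [0, 0, 0],
    [0, 0, 0]
  ],
  "dr": [
    [0, 0, 0.007],
    [0, 0, 0.014],
    [0, 0, 0.014],
    [0, 0, 0.014],
    [0, 0, 0.014],
    [0, 0, 0.014],
    [0, 0, 0.014],
    [0, 0, 0.014],
    [0, 0, 0.014],
    [0, 0, 0.014],
    [0, 0, 0.014],
    [0, 0, 0.014],
    [0, 0, 0.014],
    [0, 0, 0.014],
    [0, 0, 0.008],
    [0, 0, 0],
    [0, 0, 0],
    [0, 0, 0]
  ]
}}

```text
time_s: 20.85
position: [0.4529, -0.2954, 0.2091]
tool_rot: [[-0.997, -0.081, -0.001], [-0.081, 0.997, 0.001], [0.0, 0.001, -1.0]]
ft_force: [-0.1, -0.4, -1.3]
grip_width: 0.0147
```

```bash
python3 - <<'E'
from h import *
t=snap('top','top7.png');snap('wrist','wr7.png');si=snap('side','side7.png')
s=observe();print(s['time_s'],s['position'],np.round(s['tool_rot'],4),s['ft_force'],s['grip_width'])
p=(*s['position'][:2],np.arctan2(-s['tool_rot'][1,0],-s['tool_rot'][0,0])-.001); dz=s['position'][2]-.0416
for nm,im,(x0,y0,x1,y1),k in(('top',t,(420,150,530,270),5),('side',si,(320,180,500,440),3)):
    a=cv2.resize(im['color'][y0:y1,x0:x1,::-1],None,fx=k,fy=k,interpolation=cv2.INTER_CUBIC).copy()
    for A,B in(((.2,0,.038),(.2,0,.145)),((.2,0,.145),(.075,0,.145)),((.075,0,.145),(.075,0,.072)),((-.085,0,.061),(.065,0,.061))):
        q=[(proj(im,T(p,np.array(X)+[0,0,dz]))-[x0,y0]+.5)*k for X in(A,B)]
        cv2.line(a,tuple(map(int,q[0])),tuple(map(int,q[1])),(0,0,255),1)
    cv2.imwrite('pics/%s7c.png'%nm,a)
E
```

```text
21.0 [ 0.45317024 -0.29539348  0.20936994] [[-9.966e-01 -8.210e-02 -1.000e-04]
 [-8.210e-02  9.966e-01  1.000e-04]
 [ 1.000e-04  2.000e-04 -1.000e+00]] [-0.25423865 -0.76180886 -1.67004588] 0.01473135603648488
```

View pics/top7c.png

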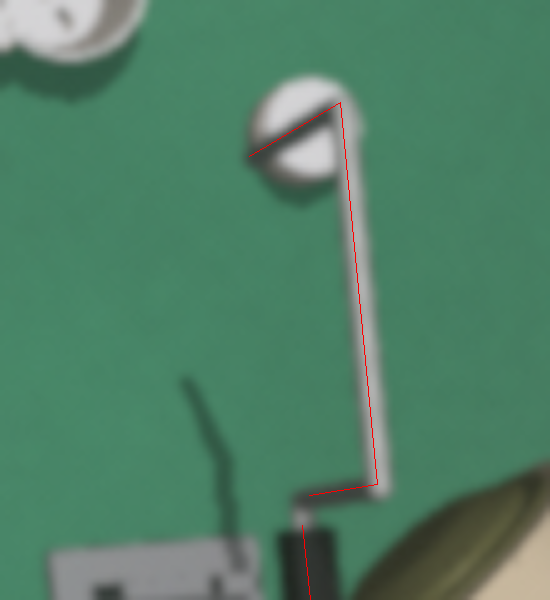

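View pics/side7c.png

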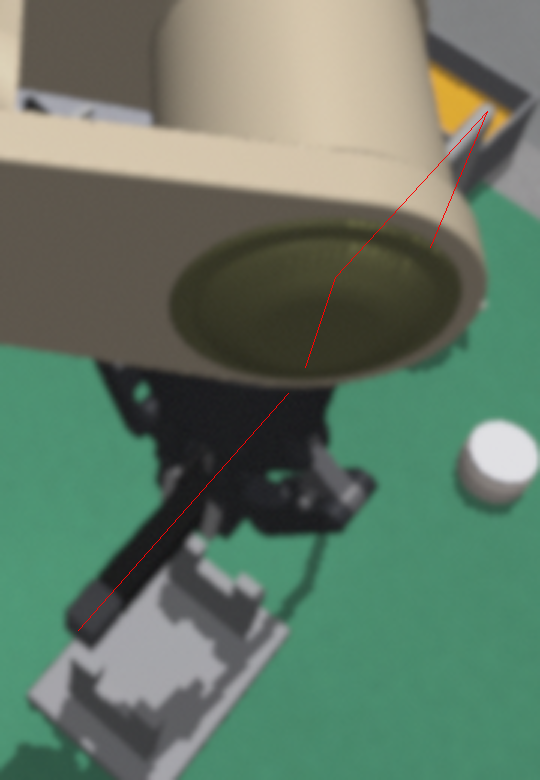

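View pics/wr7.png

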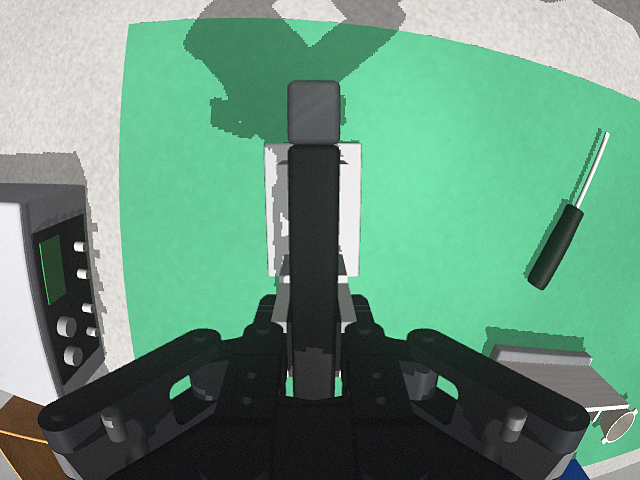

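```bash
python3 - <<'E'
from h import *
out=[]
for fn,P,yaw in(('top1.png',(.45299,-.29569,.1985),np.arctan2(.0811,.9967)-.001),('top7.png',(.45317,-.29539,.20937),np.arctan2(.0821,.9966)-.001)):
    im=load(fn);dz=P[2]-.0416;p=(P[0],P[1],yaw);c=proj(im,T(p,(.075,0,.145+dz)));c2=proj(im,T(p,(.2,0,.145+dz)))
    for cc in(c,c2):
        x0,y0=np.floor(cc).astype(int)-15
        a=cv2.resize(im['color'][y0:y0+30,x0:x0+30,::-1],None,fx=10,fy=10,interpolation=cv2.INTER_CUBIC).copy()
        q=((cc-[x0,y0]+.5)*10).astype(int);cv2.circle(a,tuple(map(int,q)),3,(0,0,255),-1);out.append(a)
cv2.imwrite('pics/cmp.png',np.vstack([np.hstack(out[:2]),np.hstack(out[2:])]))
E
```

```text
(no output)
```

View pics/cmp.png

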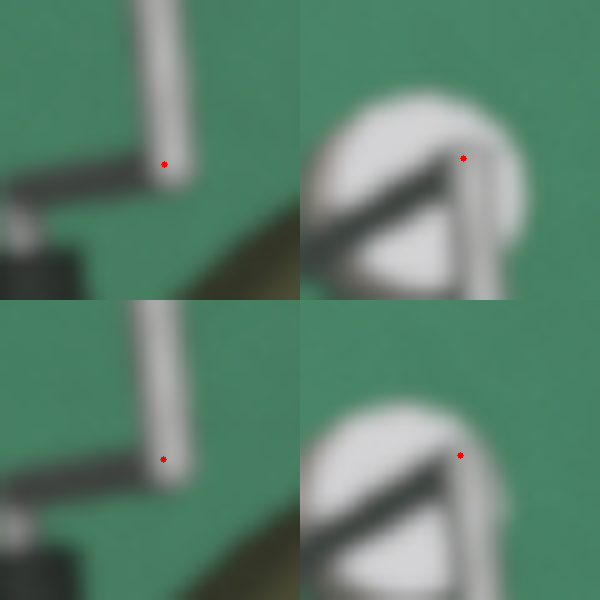

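>>> {"fn": "jog_arm", "kwargs": {
  "travel": [
    [0.0004, -0.0007, -0.006],
    [0, 0, -0.012],
    [0, 0, -0.014],
    [0, 0, -0.014],
    [0, 0, -0.014],
    [0, 0, -0.014],
    [0, 0, -0.014],
    [0, 0, -0.014],
    [0, 0, -0.014],
    [0, 0, -0.014],
    [0, 0, -0.008],
    [0, 0, -0.004],
    [0, 0, 0],
    [0, 0, 0]
  ],
  "dr": [
    [0, 0, 0],
    [0, 0, 0],
    [0, 0, 0],
    [0, 0, 0],
    [0, 0, 0],
    [0, 0, 0],
    [0, 0, 0],
    [0, 0, 0],
    [0, 0, 0],
    [0, 0, 0],
    [0, 0, 0],
    [0, 0, 0],
    [0, 0, 0],
    [0, 0, 0]
  ]
}}

```text
time_s: 22.17
position: [0.4537, -0.2971, 0.0677]
tool_rot: [[-0.997, -0.081, 0.0], [-0.081, 0.997, -0.0], [-0.0, -0.001, -1.0]]
ft_force: [-0.0, 0.4, -2.5]
grip_width: 0.0146
```

```bash
python3 - <<'E'
from h import *
snap('wrist','wr8.png')
s=observe();print(s['time_s'],s['position'],np.round(s['tool_rot'],4).tolist(),s['ft_force'],s['grip_width'])
E
```

```text
22.2167 [ 0.45377392 -0.29723235  0.06795963] [[-0.9967, -0.0812, 0.0009], [-0.0812, 0.9967, -0.0009], [-0.0008, -0.001, -1.0]] [-0.31426968 -0.25384245 -1.59799067] 0.01482956810529477
```

View pics/wr8.png

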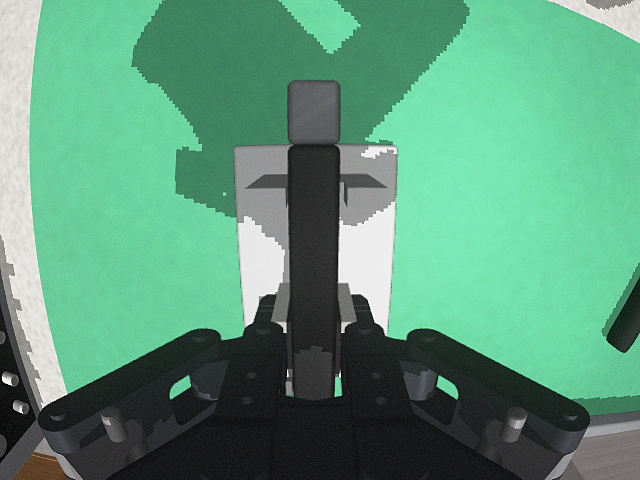

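>>> {"fn": "jog_arm", "kwargs": {
  "travel": [
    [-0.0003, 0.001, 0],
    [0, 0, -0.005],
    [0, 0, -0.005],
    [0, 0, -0.005],
    [0, 0, -0.004],
    [0, 0, -0.003],
    [0, 0, -0.002],
    [0, 0, 0],
    [0, 0, 0]
  ],
  "dr": [
    [0, 0, 0],
    [0, 0, 0],
    [0, 0, 0],
    [0, 0, 0],
    [0, 0, 0],
    [0, 0, 0],
    [0, 0, 0],
    [0, 0, 0],
    [0, 0, 0]
  ]
}}

```text
time_s: 22.97
position: [0.4532, -0.296, 0.0433]
tool_rot: [[-0.997, -0.081, -0.0], [-0.081, 0.997, 0.0], [0.0, 0.0, -1.0]]
ft_force: [0.5, -0.0, -1.8]
grip_width: 0.0146
```

>>> {"fn": "jog_arm", "kwargs": {
  "travel": [
    [0, 0, -0.0008],
    [0, 0, 0]
  ],
  "dr": [
    [0, 0, 0],
    [0, 0, 0]
  ]
}}

```text
time_s: 23.13
position: [0.4532, -0.296, 0.0426]
tool_rot: [[-0.997, -0.081, 0.0], [-0.081, 0.997, -0.0], [-0.0, -0.0, -1.0]]
ft_force: [0.3, 0.4, -2.1]
grip_width: 0.0145
```

>>> {"fn": "jog_arm", "kwargs": {
  "travel": [
    [0, 0, -0.0005],
    [0, 0, 0]
  ],
  "dr": [
    [0, 0, 0],
    [0, 0, 0]
  ]
}}

```text
time_s: 23.3
position: [0.4532, -0.296, 0.0421]
tool_rot: [[-0.997, -0.081, 0.0], [-0.081, 0.997, -0.0], [-0.0, -0.0, -1.0]]
ft_force: [0.3, -0.4, -2.4]
grip_width: 0.0146
```

>>> {"fn": "jog_arm", "kwargs": {
  "travel": [
    [0, 0, -0.0004],
    [0, 0, 0]
  ],
  "dr": [
    [0, 0, 0],
    [0, 0, 0]
  ]
}}

```text
time_s: 23.47
position: [0.4532, -0.2961, 0.0417]
tool_rot: [[-0.997, -0.081, 0.0], [-0.081, 0.997, -0.0], [-0.0, -0.0, -1.0]]
ft_force: [0.7, -0.3, -0.4]
grip_width: 0.0142
```

>>> {"fn": "jog_arm", "kwargs": {
  "travel": [
    [0, 0, -0.0003],
    [0, 0, 0]
  ],
  "dr": [
    [0, 0, 0],
    [0, 0, 0]
  ]
}}

```text
time_s: 23.63
position: [0.4532, -0.2961, 0.0417]
tool_rot: [[-0.997, -0.081, 0.0], [-0.081, 0.997, -0.0], [-0.0, -0.0, -1.0]]
ft_force: [-1.7, 1.0, 2.8]
grip_width: 0.0148
```

Seated: Fz went from −2.3 to +2.8 N at the original height. I release gently and withdraw.

>>> {"fn": "jog_arm", "kwargs": {
  "travel": [
    [0, 0, 0],
    [0, 0, 0],
    [0, 0, 0],
    [0, 0, 0]
  ],
  "dr": [
    [0, 0, 0],
    [0, 0, 0],
    [0, 0, 0],
    [0, 0, 0]
  ],
  "jaw": 0.03,
  "newtons": 20
}}

```text
time_s: 23.97
position: [0.4532, -0.2961, 0.0413]
tool_rot: [[-0.997, -0.081, 0.0], [-0.081, 0.997, -0.0], [-0.0, -0.0, -1.0]]
ft_force: [-0.5, -0.7, -0.4]
grip_width: 0.0299
```

>>> {"fn": "jog_arm", "kwargs": {
  "travel": [
    [0, 0, 0],
    [0, 0, 0],
    [0, 0, 0],
    [0, 0, 0],
    [0, 0, 0],
    [0, 0, 0],
    [0, 0, 0],
    [0, 0, 0]
  ],
  "dr": [
    [0, 0, 0],
    [0, 0, 0],
    [0, 0, 0],
    [0, 0, 0],
    [0, 0, 0],
    [0, 0, 0],
    [0, 0, 0],
    [0, 0, 0]
  ],
  "jaw": 0.07
}}

```text
time_s: 24.63
position: [0.4531, -0.296, 0.0413]
tool_rot: [[-0.997, -0.081, -0.0], [-0.081, 0.997, 0.0], [0.0, 0.0, -1.0]]
ft_force: [-0.2, -0.2, -0.2]
grip_width: 0.0698
```

>>> {"fn": "jog_arm", "kwargs": {
  "travel": [
    [0, 0, 0.004],
    [0, 0, 0.008],
    [0, 0, 0.012],
    [0, 0, 0.015],
    [0, 0, 0.015],
    [0, 0, 0.015],
    [0, 0, 0.015],
    [0, 0, 0.015],
    [0, 0, 0.015],
    [0, 0, 0.015],
    [0, 0, 0.015],
    [0, 0, 0.015],
    [0, 0, 0.015],
    [0, 0, 0.015],
    [0, 0, 0]
  ],
  "dr": [
    [0, 0, 0],
    [0, 0, 0],
    [0, 0, 0],
    [0, 0, 0],
    [0, 0, 0],
    [0, 0, 0],
    [0, 0, 0],
    [0, 0, 0],
    [0, 0, 0],
    [0, 0, 0],
    [0, 0, 0],
    [0, 0, 0],
    [0, 0, 0],
    [0, 0, 0],
    [0, 0, 0]
  ]
}}

```text
time_s: 25.88
position: [0.4538, -0.2966, 0.2338]
tool_rot: [[-0.997, -0.081, 0.004], [-0.081, 0.997, -0.004], [-0.004, -0.005, -1.0]]
ft_force: [0.5, 0.3, -0.1]
grip_width: 0.0703
```

```bash
python3 - <<'E'
from h import *
im=snap('wrist','wr9.png');snap('side','side9.png')
s=observe();print(s['time_s'],s['position'],s['ft_force'],s['grip_width'])
E
```

```text
25.9833 [ 0.45306196 -0.29586889  0.23057719] [-0.38729971  0.06567659 -0.5895794 ] 0.0696281039191644
```

View pics/wr9.png

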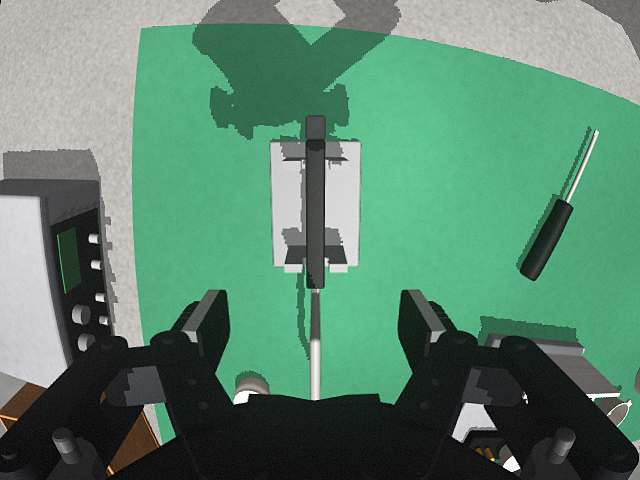

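>>> {"fn": "jog_arm", "kwargs": {
  "travel": [
    [0, 0, 0.02],
    [0, 0, 0.02],
    [-0.006, 0.032, 0],
    [-0.006, 0.032, 0],
    [-0.006, 0.032, 0],
    [-0.006, 0.032, 0],
    [-0.006, 0.032, 0],
    [-0.006, 0.032, 0],
    [-0.006, 0.032, 0],
    [-0.006, 0.032, 0],
    [-0.006, 0.032, 0],
    [-0.006, 0.032, 0],
    [-0.006, 0.032, 0],
    [-0.006, 0.032, 0],
    [-0.006, 0.032, 0],
    [-0.006, 0.032, 0],
    [-0.006, 0.032, 0],
    [-0.006, 0.032, 0],
    [-0.006, 0.032, 0],
    [-0.006, 0.032, 0]
  ],
  "dr": [
    [0, 0, 0],
    [0, 0, 0],
    [0, 0, 0],
    [0, 0, 0],
    [0, 0, 0],
    [0, 0, 0],
    [0, 0, 0],
    [0, 0, 0],
    [0, 0, 0],
    [0, 0, 0],
    [0, 0, 0],
    [0, 0, 0],
    [0, 0, 0],
    [0, 0, 0],
    [0, 0, 0],
    [0, 0, 0],
    [0, 0, 0],
    [0, 0, 0],
    [0, 0, 0],
    [0, 0, 0]
  ]
}}

```text
time_s: 27.65
position: [0.3441, 0.2814, 0.2694]
tool_rot: [[-0.997, -0.081, -0.002], [-0.081, 0.997, -0.001], [0.002, -0.001, -1.0]]
ft_force: [0.4, 0.0, 0.1]
grip_width: 0.0697
```

>>> {"fn": "jog_arm", "kwargs": {
  "travel": [
    [-0.01, 0.01, 0],
    [-0.01, 0.01, 0],
    [0, 0, 0],
    [0, 0, 0]
  ],
  "dr": [
    [0, 0, 0],
    [0, 0, 0],
    [0, 0, 0],
    [0, 0, 0]
  ]
}}

```text
time_s: 27.98
position: [0.3247, 0.3, 0.2696]
tool_rot: [[-0.997, -0.082, -0.001], [-0.082, 0.997, -0.001], [0.001, -0.001, -1.0]]
ft_force: [0.2, -0.3, -0.2]
grip_width: 0.0701
```

```bash
python3 - <<'E'
from h import *
t=snap('top','top10.png');si=snap('side','side10.png')
s=observe();print(s['time_s'],s['position'],s['ft_force'])
a=load('top0.png')['color'];b=t['color']
A=[cv2.resize(x[180:340,415:500,::-1],None,fx=3,fy=3,interpolation=cv2.INTER_CUBIC) for x in(a,b)]
cv2.imwrite('pics/cmp2.png',np.hstack(A))
p=np.array([.6785,.0081]);y=np.radians(-6.7)
E
```

```text
28.0833 [0.32545452 0.29944501 0.26991055] [ 0.18084115 -0.14068134  1.16153104]
```

View pics/top10.png

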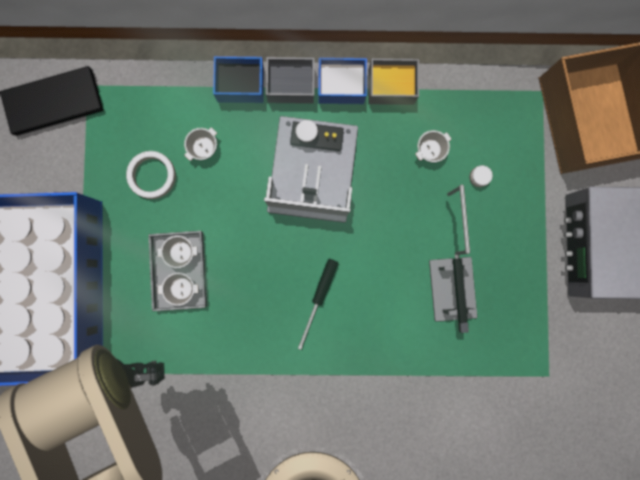

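View pics/side10.png

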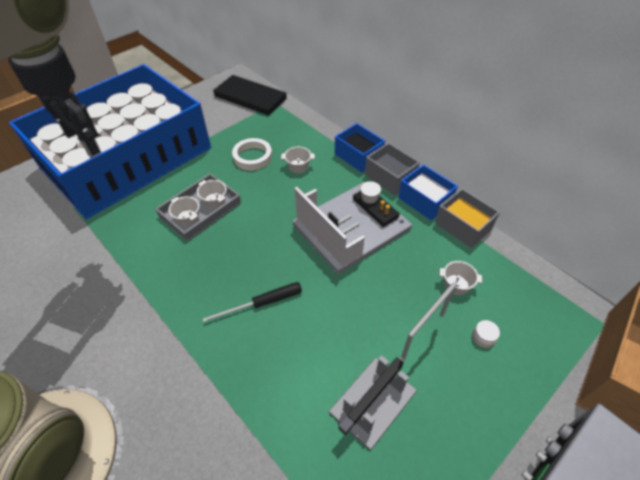

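View pics/cmp2.png

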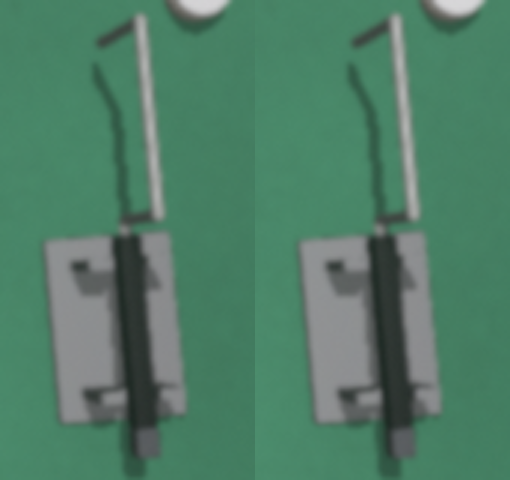

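The rod lies as it did at the start, the lever is home at about (310,190) in the top view, and the bystanders have not moved. I hand in the job.

```bash
python3 - <<'E'
from h import *
a=load('top6.png')['color'].astype(int);b=load('top10.png')['color'].astype(int)
t=load('top10.png');g=cv2.cvtColor(t['color'],cv2.COLOR_RGB2GRAY)
print(close_job())
E
```

```text
the job is handed in; nothing more can be done
None
```

The job is done and handed in at about 28 s of the 72 s allowed; `close_job` gives no verdict.

- **Lever:** I hooked the rod's tip over the guard and behind the paddle, then drew the lever in against about 2.5 N of drag. It came to its stop at slide x ≈ −24.5 mm, about 31 mm of travel.
- **Stop and hold:** At the stop the tool stayed put while the force rose. I held about 8.2 N (readings 7.9 to 8.5) from 15.8 to 17.1 s, after about a second at 6.6 to 7.6 N. The highest pull I read was 8.5 N. Force readings come only at the end of each move and carry about ±1 N of noise, so I cannot rule out a short peak between them.
- **Release:** I backed the tip off away from the paddle. The view just after and the final views both show the lever still home. I judged this by eye and did not measure it again at the end.
- **Rod:** It went back to its original grip position and height. The vertical force reversed as it seated. The before and after top views match to within about a pixel (2 mm), level in both notches with the bent end forward.
- **Bystanders:** The final top and side views show them all where they were.
- **One slip:** The first descent behind the lever went about 9 mm lower than planned because I summed the rows wrongly. Nothing was touched, and I raised the rod again before pulling.

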